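Stand the fallen spice jars in the clamp rack and draw its turnbuckle up

TASK

The spice jars have fallen over. Slacken the empty clamp rack first, by turning the sleeve of its turnbuckle back until the two rails are fully apart; then stand every fallen jar upright, cap up, on the rack's wooden base between the two rails, let go of them, and turn the sleeve the other way until the rails are drawn fully in round the jars. Leave the other things on the worktop where they are.

Things in the scene. Friction and masses are not known exactly. Their poses are not given: they have to be found in the camera images.
- jar_a: a spice jar (two or three of the three are present): a 44 mm thick cylinder with a 45 mm wide, 21 mm tall green cap fixed on top, 106 mm tall in all, about 110 g. Origin: centre of its bottom; z runs along the jar from bottom to cap (level while it lies, its direction at the start varies). An absent jar has no pose
- jar_b: a spice jar (two or three of the three are present): a 44 mm thick cylinder with a 45 mm wide, 21 mm tall green cap fixed on top, 106 mm tall in all, about 110 g. Origin: centre of its bottom; z runs along the jar from bottom to cap (level while it lies, its direction at the start varies). An absent jar has no pose
- jar_c: a spice jar (two or three of the three are present): a 44 mm thick cylinder with a 45 mm wide, 21 mm tall green cap fixed on top, 106 mm tall in all, about 110 g. Origin: centre of its bottom; z runs along the jar from bottom to cap (level while it lies, its direction at the start varies). An absent jar has no pose
- rack: the clamp rack, fixed to the worktop: a wooden base 120 (x) x 8 mm, from y = -192 to +168 mm, two steel rails along y and, behind them at x = 54 to 62 mm, y = -190 to +65 mm, a back board up to z = 56 mm. Origin: on the worktop under the middle between the rails; x across the rails (roughly away from the robot), y along them (roughly to the robot's left), z up. Rack figures below are in this frame
- rack_floor (a point): the middle of the place for the jars, on top of the wooden base: rack x = 0, y = -70, z = 8 mm. Jars stand on the line x = 0 between the rails, with centres anywhere from y = -165 to +35 mm; beyond that the spokes of the turnbuckle need the room
- rail_near: the rail nearer the robot; the far one mirrors it and both always move together. Bar 6 mm thick, y = -190 to +160 mm, z = 10 to 22 mm; its inner face is at x = -33 mm when fully apart, -23 mm when drawn fully in. At y = +105 mm it carries a post 20 mm wide and 8 mm thick up to z = 76 mm that holds one threaded end. Origin: the rack's origin, shifted as the rail moves
- sleeve_axis (a point): centre of the turnbuckle's sleeve, rack x = 0, y = +105, z = 66 mm. The sleeve is a cylinder 34 mm long, 22 mm thick, axis along rack x, between the posts. In its middle plane it has four 8 mm spokes 90 degrees apart, each with a 12 mm ball centred 50 mm from the axis. Turn it by pushing upper spokes along rack y with closed fingers kept above the posts, or by gripping a spoke
- sleeve (a joint): angle of the sleeve: 0 = rails fully apart (66 mm between them), 4.4 = drawn fully in (46 mm), stops at both. It grows when the TOP of the sleeve moves to the rack's -y (towards the jars), falls when the top moves to +y. At 0 and each quarter turn (1.571) one spoke points straight up. It stays where left; about 0.12 N m turns it
- mill: a wooden pepper mill, 58 mm wide, 150 mm tall. A bystander: leave it where it stands. Origin: centre of its underside
- garlic: a garlic bulb, about 50 mm. A bystander: leave it where it stands. Origin: centre of its underside
- spoon: a teaspoon lying flat, 132 x 28 x 11 mm, along its own x. A bystander: leave it where it stands. Origin: centre of its underside
- tin: a small round tin, 75 mm wide, 58 mm tall. (A fixed wooden strip 12 mm thick and 14 mm tall runs along the worktop's front edge, its middle at world x = 0.35, and stops rolling jars). A bystander: leave it where it stands. Origin: centre of its underside

How it is judged:
By the outcome, as a careful person would: the job done as asked, in the order asked, and still so for the second after the job is handed in, with the robot touching nothing.
Of jar_a, jar_b, jar_c only 2 to 3 are there at a start; the rules pass over those that are not, and their reading is None.
At some moment in a run one of jar_a may be knocked a few centimetres aside while the robot is not near it.
Once in a run the grip may slacken for a moment while it holds something.
It also fails if it takes over 210 s, if anything falls off the work surface, if the arm or the gripper's body presses on something with over 40 N, if the wrist force passes 120 N, or if a joint passes its speed limit or range.

ROBOT

A 6-joint arm with a two-finger parallel gripper is mounted at the origin on a cart in front of the work surface, level with it; the furniture and walls round the work are solid. World frame = base frame: x ahead of the robot, y to its left, z up, the work surface at z = 0. Lengths are in mm, angles in degrees, forces in N, time in s.
With the tool pointing down it reaches from about 350 to 850 mm from the base axis. Payload 8.1 kg.
Tool frame: the origin (TCP) lies between the finger pads; the fingertips stand 22 mm ahead of it and the grasp point (between the pads) lies 3 mm ahead of it; z points along the fingers, y is the line along which they close (so a half turn about z gives the same grasp; the last joint's range is limited). The gripper opens to 85 mm and grips with 20 to 120 N. Pads are 22 mm wide; open, the fingers measure 114 mm over their backs; the gripper's body (76 mm by 85 mm) begins 54 mm behind the grasp point. The pads swing forward as they close: fully open they stand 13 mm farther back than shut.
Start: joints at [-4.893, 7.471, 85.268, -0, 87.261, -4.893], TCP at [600.005, 0.022, 253.292] pointing down, gripper open.
Joint ranges: [-169.43, 169.43], [-51.17, 129.36], [1.28, 143.12], [-76.62, 256.62], [0, 156.53], [-152.29, 152.29]. Speed limits (degrees/s): [136.94, 136.94, 159.86, 180, 180, 180].

INTERFACE

Orientations are given as [roll, pitch, yaw] about the fixed x, y, z axes, in that order (R = Rz(yaw) Ry(pitch) Rx(roll)).
In Python, from bench import sense, snapshot, calibration, hand_in gives the robot as it stands.
- The arm moves only by the shell command python3 -m crank 'ROWS' [FORCE]. ROWS is JSON, a list of rows, each a list of 5 numbers: the shift along the tool's x, y, z in cm, then the turn about the tool's z in rad, then the finger opening in cm, from 0 to 8.54. A call has 1 to 20 rows; each row is the pose to reach, as a shift and turn from the pose commanded when the call began, along the tool's axes at that moment; what a row does not reach only later rows make up. A row lasts 1/10 s, in which the tool goes at most 50 mm and 8.59 degrees, less where a joint would pass 70% of its speed; a pose out of reach is approached as far as the arm can. A call with a gripper value outside its range is refused whole. The fingers move at their own pace and stop on an object; FORCE is the grip in N (left out, the last holds). Time passes only in rows, so rows that repeat a pose let the fingers close. It gives the time, the measured TCP pose, the force, the opening and the grip force at its end, in the units of the state.
- sense(): the state, without advancing time (a new reading comes with each control period).
- snapshot(name): name is "scene" or "side" or "wrist"; returns (picture, depth): 480x640x3 uint8, red, green, blue; 480x640 float32, mm along the optical axis (not along the pixel's ray), 0 where there is no reading.
- calibration(name): a dict with "fovy" (degrees; the focal length in pixels is half the picture's height over the tangent of half this angle, whatever the lens; pixels are square), "cx", "cy" (the principal point, pixels), "rvec" (rotation vector, rad) and "tvec" (3), from world to camera coordinates, as OpenCV has them; the wrist camera has in their place "tool_from_camera" (4x4, takes a point from camera to tool coordinates, whose origin is the TCP and whose axes are the flange's). Camera axes: x right, y down, z forward; pixel columns grow to the right and rows downward; lengths in mm; the calibration is good to about 2 mm. A picture is of the moment at which its call begins: read the wrist's pose just before it. calibration takes no time and is no camera call.
- hand_in(): hands the job in; it is judged then, once.
The state is a dict: "time": time; "joint_pos": joint angles; "qd": joint speeds; "joint_efforts": joint torques, N m; "tool_pos": TCP position; "tcp_rot": TCP orientation; "ft_force": force on the tool from outside, world axes, zero at the start; "wrist_torque": the same for the moment, N m; "finger_gap": finger opening in mm; "grip_force": force on a finger pad.
Only numpy, scipy, OpenCV 4.12 (cv2) and the standard library are available. Lean on these libraries where they do the work, as an engineer would, in place of code of your own. Each camera call takes 0.05 s, during which the arm holds its last target. There are 200 camera calls.

## Working session

There is one attempt and no reset: what is moved stays moved. The work goes in short steps, Python scripts to look and compute and a shell command to move; the robot and the scene stay as the last step left them, time stands still between calls to the robot, and variables do not carry over. Pictures are saved under pics/ and viewed, at most 14 in all, crops included, and the job is handed in when it is done.

```bash
ls; mkdir -p pics
python3 - <<'E'
from bench import *
import cv2,numpy as np
for n in("scene","side"):
    p,d=snapshot(n); cv2.imwrite(f"pics/{n}0.png",p[...,::-1]); np.save(f"{n}.npy",d); np.save(f"{n}_p.npy",p); print(n,calibration(n))
print(calibration("wrist")); print(sense())
E
```

```text
pics
scene {'fovy': 44.66314743572328, 'cx': 321.20876471580885, 'cy': 244.71745650018718, 'rvec': array([ 1.23326772, -2.40291082,  0.8257724 ]), 'tvec': array([ 237.99679612,  415.74939104, 1128.33200188])}
side {'fovy': 42.43015680032616, 'cx': 319.7385409330427, 'cy': 241.56771270594388, 'rvec': array([ 1.94606232, -1.76900858,  0.53597157]), 'tvec': array([-125.41149594,  463.54943504, 1293.80140094])}
{'fovy': 60.95679079562816, 'cx': 322.1905907759817, 'cy': 243.87667818511287, 'tool_from_camera': array([[-9.32601633e-04, -9.59878396e-01, -2.80415041e-01,
         7.13527859e+01],
       [ 9.99998643e-01, -1.27606260e-03,  1.04225706e-03,
        -5.10958010e-01],
       [-1.35826718e-03, -2.80413688e-01,  9.59878283e-01,
        -1.20227733e+02],
       [ 0.00000000e+00,  0.00000000e+00,  0.00000000e+00,
         1.00000000e+00]])}
{'time': 0.1, 'joint_pos': array([-4.89375404e+00,  7.50943686e+00,  8.53229527e+01, -8.68427905e-05,
        8.72623517e+01, -4.89167544e+00]), 'qd': array([-0.05807128, -0.04900869, -0.17488095, -0.1613174 ,  0.03667268,
        0.01232369]), 'joint_efforts': array([ 1.52257860e-03, -5.70947063e+01, -5.01941299e+01, -1.80579236e-04,
        8.16394575e-03,  5.26326357e-05]), 'tool_pos': array([5.99540833e+02, 5.38630471e-02, 2.52364156e+02]), 'tcp_rot': array([-1.79905596e+02, -7.99237033e-03,  8.99979190e+01]), 'ft_force': array([ 0.08082585, -0.00619925,  0.71089817]), 'wrist_torque': array([-0.02529005,  0.0014233 ,  0.01203764]), 'grip_force': 0.0, 'finger_gap': 85.14423155275355}
```

View pics/scene0.png

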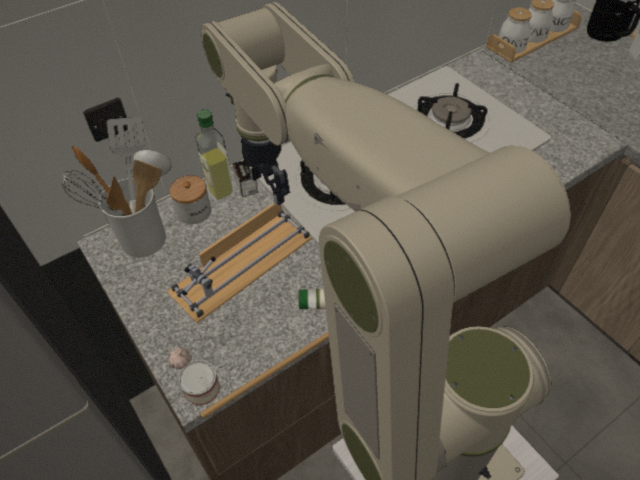

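View pics/side0.png

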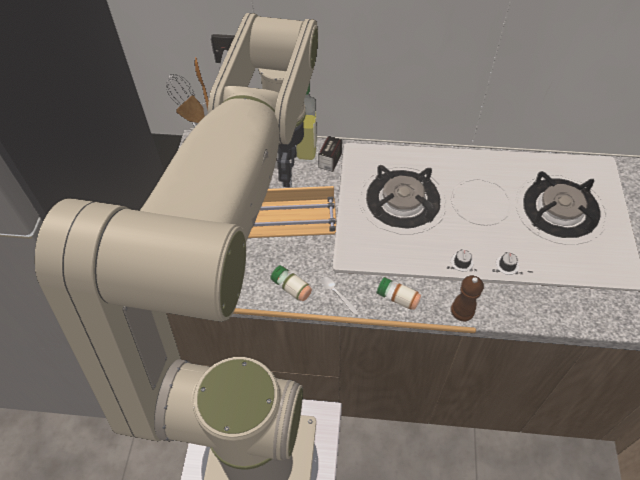

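The scene view shows the rack at (170–310, 210–310), one jar at (312,299), garlic (178,357) and tin (199,380). The side view shows two jars, at (291,283) and (399,292), both with the cap to the left, the spoon (340,295) and the mill (467,298). I'll measure them.

```bash
cat > h.py <<'E'
import numpy as np,cv2
from bench import *
from scipy.spatial.transform import Rotation as R
def cam(n,st=None):
    c=calibration(n); f=240/np.tan(np.radians(c["fovy"]/2)); K=np.array([[f,0,c["cx"]],[0,f,c["cy"]],[0,0,1]])
    if n=="wrist":
        T=c["tool_from_camera"]; Rt=R.from_euler("xyz",st["tcp_rot"],degrees=True).as_matrix()
        return K,Rt@T[:3,:3],Rt@T[:3,3]+st["tool_pos"]
    Rm=cv2.Rodrigues(c["rvec"])[0]; return K,Rm.T,-Rm.T@c["tvec"]
def ray(C,uv,z):  # pixel onto plane z
    K,Rm,t=C; d=Rm@np.linalg.inv(K)@np.array([uv[0],uv[1],1.]); return t+d*(z-t[2])/d[2]
def cloud(C,d):
    K,Rm,t=C; v,u=np.mgrid[:480,:640]; r=np.stack([(u-K[0,2])/K[0,0],(v-K[1,2])/K[1,1],np.ones(u.shape)],-1)
    return (r*d[...,None])@Rm.T+t
def proj(C,X):
    K,Rm,t=C; p=K@(Rm.T@(np.array(X,float)-t)); return p[:2]/p[2]
def masks(p):
    h=cv2.cvtColor(p,cv2.COLOR_RGB2HSV); H,S,V=h[...,0],h[...,1],h[...,2]
    return {"green":(H>50)&(H<85)&(S>150)&(V>40),"cream":(H>10)&(H<40)&(S<80)&(V>170)}
E
python3 - <<'E'
from h import *
for n in("scene","side"):
    p=np.load(n+"_p.npy");d=np.load(n+".npy");C=cam(n);P=cloud(C,d)
    m=masks(p)["green"].astype(np.uint8)
    k,l,s,c=cv2.connectedComponentsWithStats(m)
    for i in range(1,k):
        if s[i,4]>25:
            q=P[(l==i)&(d>0)]; print(n,c[i].round(),s[i,4],np.median(q,0).round(),q[:,2].max().round() if len(q) else None)
C=cam("scene");P=cloud(C,np.load("scene.npy"))
for uv in[(178,357),(199,380),(200,316),(310,240),(170,292),(192,277),(200,262),(280,208),(310,234)]: print(uv,P[uv[1],uv[0]].round(),ray(C,uv,8).round())
C=cam("side");P=cloud(C,np.load("side.npy"))
for uv in[(291,283),(399,292),(467,298),(307,293),(416,299),(335,234),(335,188),(340,295),(329,282),(354,312)]: print(uv,P[uv[1],uv[0]].round())
# area hidden in both
hid=[]
for x in range(340,640,20):
    row=""
    for y in range(440,-500,-20):
        vis=False
        for n in("scene","side"):
            C=cam(n);d=np.load(n+".npy");X=[x,y,20.];u=proj(C,X).round().astype(int)
            if 0<=u[0]<640 and 0<=u[1]<480:
                z=(C[1].T@(np.array(X)-C[2]))[2]
                if d[u[1],u[0]]>z-70: vis=True
        row+="." if vis else "#"
    print(x,row)
E
```

```text
scene [303. 303.] 28 [438.  30.  34.] 42.0
(178, 357) [478. 322.  40.] [497. 320.   8.]
(199, 380) [397. 312.  56.] [423. 308.   8.]
(200, 316) [562. 232.   8.] [561. 232.   8.]
(310, 240) [ 604. -102.   -3.] [597. -97.   8.]
(170, 292) [662. 258.   8.] [661. 258.   8.]
(192, 277) [641. 203.  46.] [670. 196.   8.]
(200, 262) [701. 158.   4.] [698. 159.   8.]
(280, 208) [712. -84.  32.] [732. -95.   8.]
(310, 234) [ 611. -107.   11.] [ 613. -108.    8.]
(291, 283) [416. -15.  43.]
(399, 292) [ 412. -275.   46.]
(467, 298) [ 378. -423.  102.]
(307, 293) [397. -56.  34.]
(416, 299) [ 403. -316.   36.]
(335, 234) [ 590. -107.   14.]
(335, 188) [756. -92.   0.]
(340, 295) [ 412. -134.   10.]
(329, 282) [ 449. -104.    5.]
(354, 312) [ 372. -172.    4.]
340 ...............................................
360 ...............................................
380 ...............................................
400 ...............................................
420 ...............................................
440 ............................................##.
460 ............................................###
480 ............................................##.
500 ...............................................
520 ...............................................
540 ...............................................
560 ...............................................
580 ....#..........................................
600 ...............................................
620 ...............................................
```

```bash
python3 -m crank '[[15.5,4,-13,0,8.5],[15.5,4,-13,0,8.5],[15.5,4,-13,0,8.5],[15.5,4,-13,0,8.5],[15.5,4,-13,0,8.5],[15.5,4,-13,0,8.5],[15.5,4,-13,0,8.5],[15.5,4,-13,0,8.5]]'
python3 - <<'E'
from h import *
st=sense();p,d=snapshot("wrist");np.savez("w1.npz",p=p,d=d,pos=st["tool_pos"],rot=st["tcp_rot"])
cv2.imwrite("pics/w1.png",p[...,::-1]); print(st["tool_pos"],st["tcp_rot"])
E
```

```text
time: 0.9
tool_pos: [639.4, 153.5, 381.1]
tcp_rot: [-179.8, 0.1, 89.9]
ft_force: [0.5, -0.1, 0.2]
finger_gap: 84.9
grip_force: 0.0
[639.44972719 153.53794367 381.09909458] [-1.79806478e+02  5.09251051e-02  8.99116795e+01]
```

View pics/w1.png

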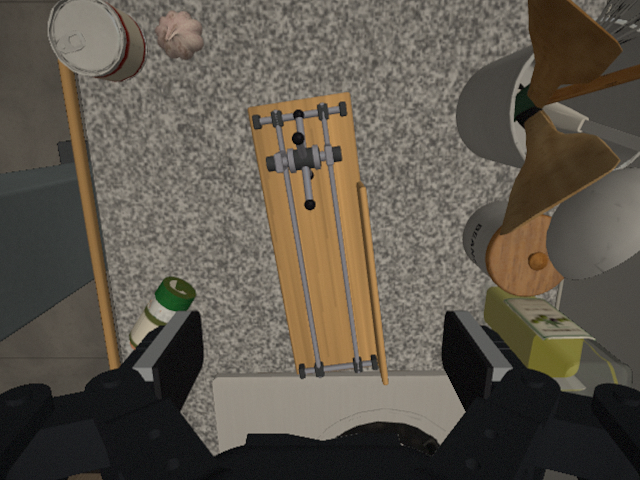

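The wrist view shows the rack with base corners near (250,107), (350,94), (298,372). The sleeve is at about (306,159), with balls at (298,115), (298,138) and (310,205). Jar 1's cap is at (176,293).

```bash
cat > rack.py <<'E'
from h import *
w=np.load("w1.npz");C=cam("wrist",dict(tool_pos=w["pos"],tcp_rot=w["rot"]));p=w["p"];d=w["d"];P=cloud(C,d)
h=cv2.cvtColor(p,cv2.COLOR_RGB2HSV)
m=(h[...,0]>8)&(h[...,0]<25)&(h[...,1]>100)&(h[...,2]>120)&(abs(P[...,2]-8)<8)&(P[...,1]>-150)&(P[...,0]>520)&(P[...,0]<760)
v,u=np.nonzero(m)
X=np.array([ray(C,(a,b),8) for a,b in zip(u,v)])[:,:2].astype(np.float32)
r=cv2.minAreaRect(X); b=cv2.boxPoints(r); print(r,b.round(1))
print("median z base",np.median(P[m][:,2]))
o=b-b.mean(0); 
e=[b[1]-b[0],b[2]-b[1]]; L=max(e,key=np.linalg.norm); L=L/np.linalg.norm(L); L*=np.sign(L[1])
xa=np.array([L[1],-L[0]]); yaw=np.degrees(np.arctan2(xa[1],xa[0])); 
org=b.mean(0)+12*L   # base y range -192..168, centre at -12
print("yaw",yaw,"org",org); np.savez("rack.npz",o=org,x=xa,y=L)
Q=np.stack([(P[...,:2]-org)@xa,(P[...,:2]-org)@L,P[...,2]],-1)
dk=(h[...,2]<60)&(abs(Q[...,0])<50)&(Q[...,1]>30)&(Q[...,1]<175)&(Q[...,2]>20)
k,l,s,c=cv2.connectedComponentsWithStats(dk.astype(np.uint8))
for i in range(1,k):
    if s[i,4]>12: print(c[i].round(),s[i,4],np.median(Q[l==i],0).round(1),Q[l==i][:,2].max().round())
# rails: profile along x at y -60..0 with z 15..30
s=(Q[...,1]>-120)&(Q[...,1]<30)&(Q[...,2]>14)&(Q[...,2]<30)&(abs(Q[...,0])<45)
print(np.histogram(Q[s][:,0],bins=np.arange(-45,46,3)))
E
python3 rack.py
```

```text
((635.7535400390625, 77.12236022949219), (118.1520004272461, 354.8739013671875), 7.976036071777344) [[ 552.6  244.6]
 [ 601.9 -106.8]
 [ 718.9  -90.4]
 [ 669.6  261. ]]
median z base 7.678175842373662
yaw 7.97604 org [634.08844  89.00627]
[342. 109.] 60 [ 47.3 147.2  21.5] 501.0
[322. 111.] 96 [ 24.2 148.5  21.5] 23.0
[279. 118.] 51 [-23.5 146.8  21.5] 23.0
[298. 114.] 70 [ -0.5 148.4  47.6] 51.0
[273. 119.] 42 [-30.6 146.5  21.5] 23.0
[258. 121.] 34 [-48.3 147.4  21.4] 23.0
[298. 138.] 125 [ -0.5 125.  114.6] 117.0
[336. 154.] 103 [ 33.4 103.3  72.5] 501.0
[303. 160.] 273 [ -0.9 101.7  75. ] 79.0
[270. 164.] 102 [-35.7 102.9  72.2] 74.0
[309. 204.] 86 [-0.5 58.7 92.5] 95.0
[222. 434.] 34569 [-12.7  77.1 436.5] 501.0
(array([  0,   0,   0,   0,   0, 189, 275, 123,   0,   0,   0,   0,   0,
         0,   0,   0,   0,   0,   0,   0,   0,   0,  58, 269, 211,   0,
         0,   0,   0,   0]), array([-45, -42, -39, -36, -33, -30, -27, -24, -21, -18, -15, -12,  -9,
        -6,  -3,   0,   3,   6,   9,  12,  15,  18,  21,  24,  27,  30,
        33,  36,  39,  42,  45]))
```

```bash
cat > st.py <<'E'
from h import *
r=np.load("rack.npz");o=r["o"]-1*r["y"];s=sense();t=s["tool_pos"];q=t[:2]-o
R_=R.from_euler("xyz",s["tcp_rot"],degrees=True).as_matrix()
print("rackxy",(q@r["x"]).round(1),(q@r["y"]).round(1),"tcp",t.round(1),"rot",s["tcp_rot"].round(1),"F",s["ft_force"].round(1),"gap",s["finger_gap"].round(1),"grip",round(s["grip_force"],1),"t",s["time"])
E
python3 -m crank '[[2.3,-1.8,12,-0.14,0],[2.3,-1.8,20,-0.14,0],[2.3,-1.8,22,-0.14,0],[2.3,-1.8,22,-0.14,0],[2.3,-1.8,22,-0.14,0],[2.3,-1.8,22,-0.14,0],[2.3,-1.8,22,-0.14,0],[2.3,-1.8,22,-0.14,0],[2.3,-1.8,22,-0.14,0],[2.3,-1.8,22,-0.14,0]]' >/dev/null; python3 st.py
```

```text
Traceback (most recent call last):
  File "st.py", line 4, in <module>
    print("rackxy",(q@r["x"]).round(1),(q@r["y"]).round(1),"tcp",t.round(1),"rot",s["tcp_rot"].round(1),"F",s["ft_force"].round(1),"gap",s["finger_gap"].round(1),"grip",round(s["grip_force"],1),"t",s["time"])
                                                                                                                                         ^^^^^^^^^^^^^^^^^^^^^
AttributeError: 'float' object has no attribute 'round'
```

```bash
sed -i 's/s\["finger_gap"\].round(1)/round(float(s["finger_gap"]),1)/' st.py; python3 st.py
```

```text
rackxy 1.5 90.7 tcp [623.1 178.1 165.4] rot [179.8  -0.   98. ] F [ 0.3 -0.4 -0.6] gap 0.2 grip 0.0 t 1.95
```

```bash
python3 -m crank '[[0,-0.1,4,0,0],[0,-0.1,5.3,0,0],[0,-0.1,5.3,0,0],[0.8,-0.1,5.3,0,0],[1.6,-0.1,5.3,0,0],[2.2,-0.1,5.3,0,0],[2.8,-0.1,5.3,0,0],[3.4,-0.1,5.3,0,0],[3.4,-0.1,5.3,0,0],[3.4,-0.1,5.3,0,0]]' ; python3 st.py; python3 -m crank '[[0,0,-4.3,0,0],[0,0,-4.3,0,0],[-3,0,-4.3,0,0],[-6.9,0,-4.3,0,0],[-6.9,0,-4.3,0,0],[-6.9,0,-4.3,0,0]]' >/dev/null; python3 st.py
```

```text
time: 2.95
tool_pos: [617.0, 212.5, 111.6]
tcp_rot: [179.9, -0.1, 98.1]
ft_force: [0.9, -0.0, 3.7]
finger_gap: -0.3
grip_force: 1.7
rackxy 0.2 125.7 tcp [617.  212.5 111.6] rot [ 1.799e+02 -1.000e-01  9.810e+01] F [ 0.9 -0.   3.7] gap -0.3 grip 1.7 t 2.95
rackxy -0.6 55.3 tcp [625.9 142.7 153.3] rot [-180.    -0.    97.9] F [ 0.3  0.7 -0.2] gap -0.2 grip 0.0 t 3.55
```

```bash
cat > ball.py <<'E'
from h import *
import sys
r=np.load("rack.npz");o=r["o"]-1*r["y"]
n=sys.argv[1]; s=sense();p,d=snapshot(n);cv2.imwrite(f"pics/{sys.argv[2]}.png",p[...,::-1])
P=cloud(cam(n,s),d);h=cv2.cvtColor(p,cv2.COLOR_RGB2HSV)
Q=np.stack([(P[...,:2]-o)@r["x"],(P[...,:2]-o)@r["y"],P[...,2]],-1)
k,l,S,c=cv2.connectedComponentsWithStats(((h[...,2]<60)&(abs(Q[...,0])<12)&(Q[...,1]>40)&(Q[...,1]<170)&(Q[...,2]>20)&(Q[...,2]<125)).astype(np.uint8))
for i in range(1,k):
    if S[i,4]>5: print(n,c[i].round(),S[i,4],np.median(Q[l==i],0).round(1))
for y0,y1 in((-150,-60),(-60,30)):
    m=(Q[...,1]>y0)&(Q[...,1]<y1)&(Q[...,2]>16)&(Q[...,2]<28)&(abs(Q[...,0])<48); a=Q[m][:,0]; print("rails",np.median(a[a<0]) if (a<0).any() else None,np.median(a[a>0]) if (a>0).any() else None)
E
python3 ball.py scene s1
```

```text
scene [205. 258.] 19 [ -2.7  79.7 112.7]
scene [215. 272.] 7 [-2.1 63.7 45.6]
scene [181. 279.] 16 [ -2.  147.5  97.4]
scene [192. 294.] 6 [ -2.5 134.8  26.4]
rails -28.53738914322515 26.56567150143931
rails -28.233134994484118 26.55609462655559
```

```bash
python3 -m crank '[[0,0,4.2,0,0],[0,0,4.2,0,0],[1,0,4.2,0,0],[2,0,4.2,0,0],[2.8,0,4.2,0,0],[3.6,0,4.2,0,0],[4.4,0,4.2,0,0],[5.2,0,4.2,0,0],[6,0,4.2,0,0],[6.9,0,4.2,0,0],[6.9,0,4.2,0,0],[6.9,0,0,0,0],[6.9,0,0,0,0],[3,0,0,0,0],[0,0,0,0,0],[0,0,0,0,0],[0,0,0,0,0]]' ; python3 st.py; python3 ball.py scene s2
```

```text
time: 5.3
tool_pos: [626.0, 143.2, 153.5]
tcp_rot: [180.0, -0.1, 97.9]
ft_force: [0.6, 0.2, 0.0]
finger_gap: -0.5
grip_force: 0.0
rackxy -0.5 55.8 tcp [626.  143.2 153.5] rot [ 1.80e+02 -1.00e-01  9.79e+01] F [0.6 0.2 0. ] gap -0.5 grip 0.0 t 5.3
scene [205. 258.] 19 [ -2.1  78.9 112.9]
scene [216. 272.] 7 [-3.6 64.2 45.3]
scene [181. 279.] 15 [ -2.3 147.8  98.3]
scene [192. 293.] 7 [ -1.9 134.5  30. ]
rails -31.750998114911518 29.944820996363596
rails -31.929900746169462 29.968456537861417
```

```bash
python3 -m crank '[[0,0,4.2,0,0],[0,0,4.2,0,0],[1,0,4.2,0,0],[2,0,4.2,0,0],[2.8,0,4.2,0,0],[3.6,0,4.2,0,0],[4.4,0,4.2,0,0],[5.2,0,4.2,0,0],[6,0,4.2,0,0],[6.9,0,4.2,0,0],[6.9,0,4.2,0,0],[6.9,0,0,0,0],[6.9,0,0,0,0],[3,0,0,0,0],[0,0,0,0,0],[0,0,0,0,0],[0,0,0,0,0]]' >/dev/null; python3 ball.py scene s3; python3 -m crank '[[0,0,4.2,0,0],[0,0,4.2,0,0],[1,0,4.2,0,0],[2,0,4.2,0,0],[2.5,0,4.2,0,0],[3,0,4.2,0,0],[3.3,0,4.2,0,0],[3.6,0,4.2,0,0],[3.6,0,4.2,0,0],[3.6,0,4.2,0,0]]' ; python3 st.py; python3 ball.py scene s4
```

```text
scene [205. 258.] 18 [ -1.7  79.1 112.1]
scene [216. 272.] 6 [-2.8 64.  45.2]
scene [181. 279.] 15 [ -2.  147.7  96.2]
scene [192. 294.] 6 [ -3.2 135.   28.9]
rails -34.1873640017813 34.047484045266934
rails -35.14158368665486 33.555185417641404
time: 8.1
tool_pos: [622.5, 175.5, 113.2]
tcp_rot: [179.9, 0.3, 97.9]
ft_force: [-0.5, -18.9, 7.4]
finger_gap: -0.1
grip_force: 9.4
rackxy 0.5 88.2 tcp [622.5 175.5 113.2] rot [179.9   0.3  97.9] F [ -0.5 -18.9   7.4] gap -0.1 grip 9.4 t 8.1
scene [195. 263.] 20 [ -1.3 107.1 119.8]
scene [202. 264.] 19 [ -9.5  95.4 111.1]
scene [217. 263.] 9 [-1.8 56.  72.1]
scene [180. 288.] 15 [ -3.  157.1  70.4]
rails -36.615390748892125 34.98254756017242
rails -37.2679926201283 34.62445263832979
```

```bash
python3 -m crank '[[-0.4,0,0,0,0],[-0.4,0,-4.5,0,0],[-0.4,0,-9,0,0],[-3,-6,-13,0,4],[-6,-12,-17,0.05,8.5],[-9,-18,-19,0.14,8.5],[-13,-23.5,-19,0.14,8.5],[-13,-23.5,-19,0.14,8.5],[-13,-23.5,-19,0.14,8.5],[-13,-23.5,-19,0.14,8.5],[-13,-23.5,-19,0.14,8.5],[-13,-23.5,-19,0.14,8.5]]' >/dev/null; python3 st.py
cat > wr.py <<'E'
from h import *
import sys
st=sense();p,d=snapshot("wrist");np.savez(sys.argv[1]+".npz",p=p,d=d,pos=st["tool_pos"],rot=st["tcp_rot"]);cv2.imwrite(f"pics/{sys.argv[1]}.png",p[...,::-1])
E
python3 wr.py w2; python3 ball.py scene s5
```

```text
rackxy -235.0 -37.7 tcp [406.7  18.  301.3] rot [180.  -0.  90.] F [ 0.  -0.2 -0.7] gap 84.9 grip 0.0 t 9.35
scene [194. 263.] 18 [ -2.4 107.1 120.1]
scene [216. 263.] 10 [-2.2 56.3 72.3]
scene [194. 276.] 6 [  5.1 113.9  72.9]
scene [180. 288.] 15 [ -2.7 157.   70.4]
rails -36.668292756176264 35.25275938077697
rails -37.4034030435445 34.92715447916197
```

View pics/w2.png

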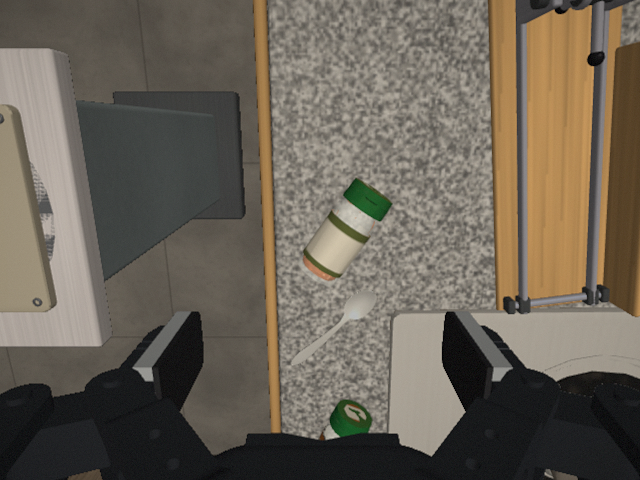

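The wrist view shows jar 1 with its cap at (366,200) and its bottom at (322,268). The spoon is at (335,330), and jar 2's cap is at (350,418). The rails are fully apart.

```bash
cat > jar.py <<'E'
from h import *
import sys
w=np.load(sys.argv[1]+".npz");st=dict(tool_pos=w["pos"],tcp_rot=w["rot"]);C=cam("wrist",st);P=cloud(C,w["d"]);g=masks(w["p"])["green"]&(P[...,2]<140)
k,l,s,c=cv2.connectedComponentsWithStats(g.astype(np.uint8))
for i in range(1,k):
    if s[i,4]<200: continue
    G=P[l==i];gc=np.median(G,0)
    m=(np.hypot(P[...,0]-gc[0],P[...,1]-gc[1])<125)&(P[...,2]>10)&(P[...,2]<60); m=m.astype(np.uint8)
    k2,l2,s2,c2=cv2.connectedComponentsWithStats(m); lab=np.bincount(l2[(l==i)]).argmax()
    X=P[l2==lab]; r=cv2.minAreaRect(X[:,:2].astype(np.float32)); b=cv2.boxPoints(r)
    e=[b[1]-b[0],b[2]-b[1]];L=max(e,key=np.linalg.norm);ln=np.linalg.norm(L);L=L/ln;ctr=np.array(r[0]); L*=np.sign((gc[:2]-ctr)@L)
    print("cap px",c[i].round(),"ctr",ctr.round(1),"size",np.round(r[1],1),"dir",L.round(3),"ang",np.degrees(np.arctan2(L[1],L[0])).round(1),"top z",np.percentile(X[:,2],98).round(1),"cap end",(ctr+L*53).round(1),"capmid",(ctr+L*42).round(1))
E
python3 jar.py w2
```

```text
cap px [366. 200.] ctr [428.5 -14.7] size [106.   47.3] dir [0.565 0.825] ang 55.6 top z 46.3 cap end [458.4  29.1] capmid [452.2  20. ]
cap px [345. 425.] ctr [ 433.6 -252.4] size [53.  45.1] dir [0.429 0.904] ang 64.6 top z 45.0 cap end [ 456.3 -204.5] capmid [ 451.6 -214.5]
```

```bash
python3 -m crank '[[0.8,4.9,5,0.15,8.5],[0.8,4.9,10,0.3,8.5],[0.8,4.9,15,0.45,8.5],[0.8,4.9,20,0.6,8.5],[0.8,4.9,24,0.6,8.5],[0.8,4.9,26,0.6,8.5],[0.8,4.9,27.2,0.6,8.5],[0.8,4.9,27.2,0.6,8.5],[0.8,4.9,27.2,0.6,8.5],[0.8,4.9,27.2,0.6,4],[0.8,4.9,27.2,0.6,4],[0.8,4.9,27.2,0.6,4],[0.8,4.9,27.2,0.6,4],[0.8,4.9,27.2,0.6,4],[0.8,4.9,27.2,0.6,4]]' 20; python3 -m crank '[[0,0,-1,0,4],[0,0,-2,0,4],[0,0,-3,0,4],[0,0,-4,0,4],[0,0,-4,0,4],[0,0,-4,0,4]]'; python3 wr.py w3
```

```text
time: 10.95
tool_pos: [456.4, 25.3, 30.7]
tcp_rot: [179.9, -0.1, 55.6]
ft_force: [-1.8, 1.0, 6.2]
finger_gap: 44.6
grip_force: 19.8
time: 11.55
tool_pos: [455.6, 25.3, 69.7]
tcp_rot: [179.9, -0.0, 55.6]
ft_force: [0.3, -0.3, -0.8]
finger_gap: 44.6
grip_force: 20.8
```

View pics/w3.png

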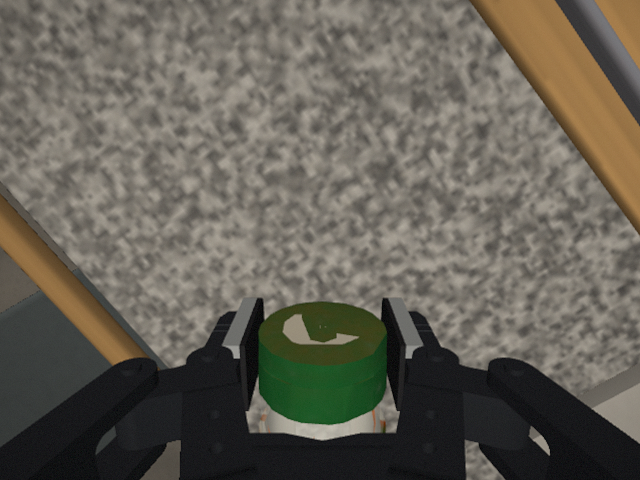

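The cap is held at (322,360) with its top face turning up, so the jar pivots in the pads under gravity. I'll lift it further and measure the tilt.

```bash
cat > tilt.py <<'E'
from h import *
import sys
n=sys.argv[1];w=np.load(n+".npz");st=dict(tool_pos=w["pos"],tcp_rot=w["rot"]);P=cloud(cam("wrist",st),w["d"]);p=w["p"]
h=cv2.cvtColor(p,cv2.COLOR_RGB2HSV);t=st["tool_pos"]
Rt=R.from_euler("xyz",st["tcp_rot"],degrees=True).as_matrix();Q=(P-t)@Rt
m=(abs(Q[...,1])<20)&(abs(Q[...,0])<40)&(abs(Q[...,2])<40)&(h[...,1]>40)
m[470:]=0
X=Q[m]
# cap top: RANSAC plane
rng=np.random.default_rng(0);best=0
for _ in range(300):
    a=X[rng.choice(len(X),3,False)];nn=np.cross(a[1]-a[0],a[2]-a[0]);nn/=np.linalg.norm(nn)+1e-9
    if abs(nn[1])>.2 or nn[2]*-1<0.0 and False: continue
    i=abs((X-a[0])@nn)<.7
    if i.sum()>best: best=i.sum();I=i
c=X[I].mean(0);nn=np.linalg.svd(X[I]-c)[2][2];nn*=-np.sign(nn[2])
print(best,len(X),"tool normal",nn.round(3),"tilt about y deg",np.degrees(np.arctan2(nn[0],-nn[2])).round(1),"centre tool",c.round(1))
E
python3 -m crank '[[0,0,-3,0,4],[0,0,-6,0,4],[0,0,-9,0,4],[0,0,-10,0,4],[0,0,-10,0,4],[0,0,-10,0,4],[0,0,-10,0,4]]'; python3 wr.py w4;python3 tilt.py w3; python3 tilt.py w4
```

```text
time: 12.3
tool_pos: [454.1, 25.4, 167.1]
tcp_rot: [-179.8, 0.1, 55.6]
ft_force: [0.2, -0.7, -2.4]
finger_gap: 44.3
grip_force: 21.0
5593 13211 tool normal [ 1.    -0.006 -0.027] tilt about y deg 88.4 centre tool [ 3.5 -0.7  5. ]
5611 13528 tool normal [ 0.999 -0.002 -0.032] tilt about y deg 88.2 centre tool [ 3.5 -0.4  4.6]
```

```bash
python3 -m crank '[[0,0,4,0,4],[0,0,8,0,4],[0,0,10.5,0,4],[0,0,10.5,0,4],[0,0,10.5,0,4],[0,0,10.5,0,4.35],[0,0,10.5,0,4.35],[0,0,10.5,0,4.35]]' 20;  python3 -m crank '[[0,0,0,0,4.40],[0,0,0,0,4.40],[0,0,0,0,4.42]]' | grep gr; python3 wr.py w5; python3 tilt.py w5;  python3 -m crank '[[0,0,0,0,4.44],[0,0,0,0,4.44]]' | grep gr; python3 wr.py w5; python3 tilt.py w5
```

```text
time: 13.15
tool_pos: [456.5, 25.3, 65.7]
tcp_rot: [179.9, -0.1, 55.6]
ft_force: [0.4, 0.2, -1.6]
finger_gap: 44.2
grip_force: 21.0
grip_force: 18.9
5529 13228 tool normal [ 1.    -0.003 -0.027] tilt about y deg 88.5 centre tool [ 3.5 -0.5  5.1]
grip_force: 13.7
5589 13230 tool normal [ 1.    -0.006 -0.029] tilt about y deg 88.3 centre tool [ 3.4 -0.7  4.9]
```

```bash
python3 -m crank '[[0,0,0,0,4.46],[0,0,0,0,4.46]]' | grep gr; python3 wr.py w5; python3 tilt.py w5;  python3 -m crank '[[0,0,0,0,4.47],[0,0,0,0,4.47]]' | grep gr; python3 wr.py w5; python3 tilt.py w5;  python3 -m crank '[[0,0,0,0,4.48],[0,0,0,0,4.48]]' | grep gr; python3 wr.py w5; python3 tilt.py w5
```

```text
grip_force: 8.9
5651 13234 tool normal [ 0.999  0.005 -0.042] tilt about y deg 87.6 centre tool [ 3.4 -0.2  3.8]
grip_force: 6.8
7612 15059 tool normal [ 0.943 -0.006 -0.333] tilt about y deg 70.5 centre tool [ 2.4 -0.5  3.6]
grip_force: 4.7
7560 15298 tool normal [ 0.921 -0.011 -0.39 ] tilt about y deg 67.1 centre tool [ 2.2 -0.2  3.7]
```

```bash
python3 -m crank '[[0,0,-0.7,0,4.48],[0,0,-1.4,0,4.48],[0,0,-2.1,0,4.48],[0,0,-2.8,0,4.48],[0,0,-3.5,0,4.48],[0,0,-4.2,0,4.48],[0,0,-4.9,0,4.48],[0,0,-5.6,0,4.48],[0,0,-6.3,0,4.48],[0,0,-7,0,4.48],[0,0,-7,0,4.48],[0,0,-7,0,4.48]]'; python3 wr.py w6; python3 tilt.py w6
```

```text
time: 15.7
tool_pos: [455.4, 25.3, 134.4]
tcp_rot: [180.0, -0.0, 55.6]
ft_force: [0.7, 0.4, -1.0]
finger_gap: 44.7
grip_force: 5.0
7602 11867 tool normal [ 0.671 -0.003 -0.741] tilt about y deg 42.1 centre tool [1.1 0.4 3.8]
```

```bash
python3 -m crank '[[0,0,1,0,4.48],[0,0,2,0,4.48],[0,0,2,0,4.485],[0,0,2,0,4.485],[0,0,2,0,4.485]]'|grep gr; python3 wr.py w6; python3 tilt.py w6;python3 -m crank '[[0,0,0,0,4.49],[0,0,0,0,4.49]]'|grep gr; python3 wr.py w6; python3 tilt.py w6
```

```text
grip_force: 3.9
7830 11428 tool normal [ 0.496 -0.007 -0.868] tilt about y deg 29.7 centre tool [0.3 0.4 3.5]
grip_force: 2.9
7751 11443 tool normal [ 0.463 -0.003 -0.886] tilt about y deg 27.6 centre tool [0.3 0.3 3.6]
```

```bash
python3 -m crank '[[0,0,0,0,4.3],[0,0,-1,0,4.3],[0,0,-4,0,4.3],[0,0,-8,0,4.3],[2,1,-8,-0.1,4.3],[5,3,-8,-0.2,4.3],[8,4.5,-8,-0.32,4.3],[11,6,-8,-0.44,4.3],[14,7.7,-8,-0.56,4.3],[16,9,-8,-0.68,4.3],[17.1,9.5,-8,-0.74,4.3],[17.1,9.5,-8,-0.74,4.3],[17.1,9.5,-8,-0.74,4.3],[17.1,9.5,-8,-0.74,4.3],[17.1,9.5,-8,-0.74,4.3]]' 20 |grep gr; python3 wr.py w7; python3 tilt.py w7; python3 st.py
```

```text
grip_force: 21.9
8489 12510 tool normal [ 0.441 -0.001 -0.898] tilt about y deg 26.1 centre tool [-0.1 -0.1  3.4]
rackxy -0.9 24.8 tcp [629.9 112.5 194.6] rot [180.   0.  98.] F [-0.4 -1.  -0.9] gap 44.1 grip 21.9 t 18.1
```

```bash
python3 -m crank '[[0,0.1,4,0,4.3],[0,0.1,7,0,4.3],[0,0.1,7.9,0,4.3],[0,0.1,7.9,0,4.46],[0,0.1,7.9,0,4.46],[-0.5,0.1,7.8,0,4.46],[-1,0.1,7.7,0,4.46],[-1.5,0.1,7.65,0,4.46],[-2,0.1,7.6,0,4.46],[-2.7,0.1,7.6,0,4.46],[-3.4,0.1,7.6,0,4.46],[-4,0.1,7.65,0,4.46],[-4.9,0.1,7.75,0,4.46],[-4.9,0.1,7.75,0,4.46]]' |grep -A1 f; python3 wr.py w8; python3 tilt.py w8; python3 st.py
```

```text
ft_force: [-0.2, -0.2, -1.1]
finger_gap: 44.9
grip_force: 10.1
8539 12515 tool normal [ 0.445  0.005 -0.896] tilt about y deg 26.4 centre tool [ 0.4 -0.2  2.8]
rackxy 0.4 -24.6 tcp [638.1  63.7 116.5] rot [-180.   -0.   98.] F [ 0.  -0.3 -1.4] gap 44.7 grip 10.1 t 19.55
```

```bash
python3 -m crank '[[2.5,0,-0.5,0,4.46],[4.9,0,-0.5,0,4.46],[4.9,0,0,0,4.46],[4.9,0,0.2,0,4.46],[4.9,0,0.2,0,4.46]]' |grep ft;  python3 -m crank '[[0,0,0.2,0,4.46],[0,0,0.2,0,4.46]]' |grep ft; python3 -m crank '[[0,0,0.2,0,4.46],[0,0,0.2,0,4.46]]' |grep ft; python3 -m crank '[[0,0,0.2,0,4.46],[0,0,0.2,0,4.46]]' |grep ft; python3 st.py
```

```text
ft_force: [0.3, -0.4, -1.0]
ft_force: [-2.6, 1.1, 4.1]
ft_force: [-1.9, 2.3, 9.6]
ft_force: [-2.0, 3.6, 15.1]
rackxy 2.7 25.3 tcp [633.4 113.4 112.3] rot [ 1.797e+02 -1.000e-01  9.800e+01] F [-2.   3.6 15.1] gap 44.7 grip 15.0 t 20.65
```

```bash
python3 -m crank '[[-0.3,0,-0.1,0,4.47],[-0.6,0,-0.2,0,4.47],[-1,0,-0.25,0,4.47],[-1.5,0,-0.35,0,4.47],[-2,0,-0.4,0,4.47]]' |grep ft; python3 wr.py w8; python3 tilt.py w8; python3 -m crank '[[-0.3,0,0,0,4.47],[-0.7,0,0,0,4.47],[-1.2,0,0,0,4.47],[-1.7,0,0,0,4.47],[-2.3,0,0.1,0,4.47],[-2.9,0,0.2,0,4.47],[-2.9,0,0.2,0,4.47]]' |grep ft;python3 wr.py w8; python3 tilt.py w8;  python3 st.py
```

```text
ft_force: [-1.0, 0.4, 4.6]
9049 14128 tool normal [ 0.272  0.005 -0.962] tilt about y deg 15.8 centre tool [ 0.1 -0.4 -0.2]
ft_force: [-0.4, 1.1, 4.8]
8812 16345 tool normal [-0.023  0.003 -1.   ] tilt about y deg -1.3 centre tool [-1.1 -0.4 -2.8]
rackxy 0.7 -24.5 tcp [638.3  63.9 110.9] rot [180.  -0.  98.] F [-0.1  1.1  4.3] gap 44.9 grip 8.4 t 21.95
```

```bash
python3 -m crank '[[0,0,0,0,5],[0,0,0,0,6],[0,0,0,0,8.5],[0,0,0,0,8.5],[0,0,0,0,8.5],[0,0,-4,0,8.5],[0,0,-9,0,8.5],[0,0,-14,0,8.5],[-4,-4,-18,0,8.5],[-8,-8,-19,0.05,8.5],[-12,-12,-19,0.14,8.5],[-16,-16,-19,0.14,8.5],[-20,-20,-19,0.14,8.5],[-23.6,-24.8,-19,0.14,8.5],[-23.6,-24.8,-19,0.14,8.5],[-23.6,-24.8,-19,0.14,8.5],[-23.6,-24.8,-19,0.14,8.5],[-23.6,-24.8,-19,0.14,8.5],[-23.6,-24.8,-19,0.14,8.5]]' |grep ft; python3 wr.py w9; python3 jar.py w9; python3 st.py; python3 -c "
from h import *
p,d=snapshot('scene');cv2.imwrite('pics/s9.png',cv2.resize(p[180:420,130:450,::-1],(800,600)))"
```

```text
ft_force: [0.1, 0.4, -0.3]
cap px [334. 240.] ctr [ 423.9 -277.9] size [105.5  47.3] dir [0.398 0.918] ang 66.6 top z 46.2 cap end [ 445.  -229.2] capmid [ 440.6 -239.3]
rackxy -246.3 -259.1 tcp [ 426.2 -202.7  300.7] rot [-180.    -0.    90.1] F [ 0.1 -0.4 -0.4] gap 85.2 grip 0.0 t 23.9
```

View pics/w9.png

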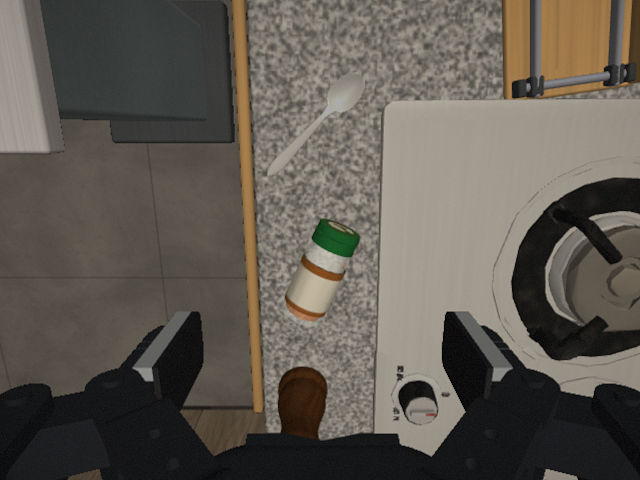

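View pics/s9.png

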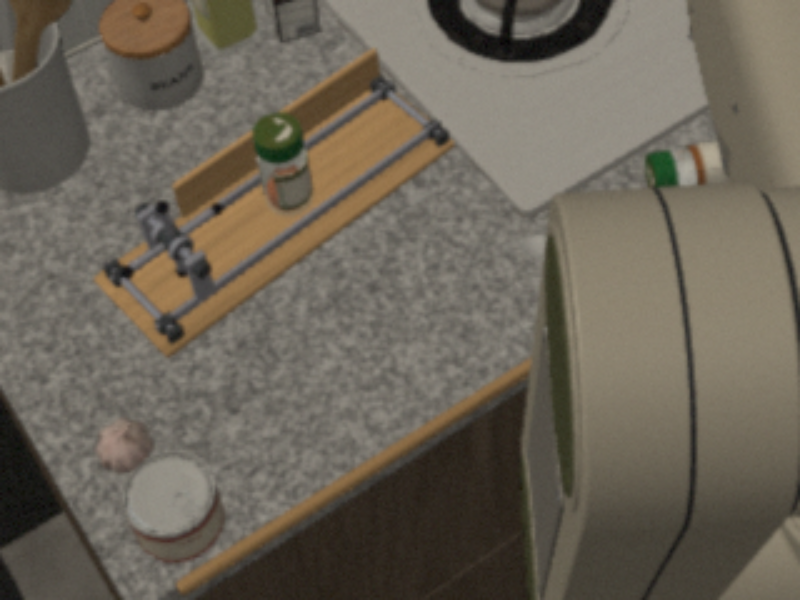

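Jar 1 now stands upright on the base, at (285,165) in the crop. In the wrist view jar 2 has its cap at (334,240) and its bottom at (305,315). The mill at (300,400) is clear of the grasp.

```bash
python3 -m crank '[[-3,1.7,6,0.14,8.5],[-3,1.7,11,0.28,8.5],[-3,1.7,16,0.41,8.5],[-3,1.7,20,0.41,8.5],[-3,1.7,24,0.41,8.5],[-3,1.7,26,0.41,8.5],[-3,1.7,26.9,0.41,8.5],[-3,1.7,26.9,0.41,8.5],[-3,1.7,26.9,0.41,8.5],[-3,1.7,26.9,0.41,4],[-3,1.7,26.9,0.41,4],[-3,1.7,26.9,0.41,4],[-3,1.7,26.9,0.41,4],[-3,1.7,26.9,0.41,4],[-3,1.7,26.9,0.41,4]]' 20; python3 -m crank '[[0,0,-1,0,4],[0,0,-2,0,4],[0,0,-3,0,4],[0,0,-3.5,0,4],[0,0,-3.5,0,4.35],[0,0,-3.5,0,4.42],[0,0,-3.5,0,4.44],[0,0,-3.5,0,4.46],[0,0,-3.5,0,4.46],[0,0,-3.5,0,4.47],[0,0,-3.5,0,4.47],[0,0,-3.5,0,4.48],[0,0,-3.5,0,4.48]]'; python3 wr.py w10;python3 tilt.py w10
```

```text
time: 25.45
tool_pos: [443.2, -234.4, 33.0]
tcp_rot: [179.9, 0.0, 66.5]
ft_force: [0.6, 0.7, 5.7]
finger_gap: 44.3
grip_force: 19.9
time: 26.75
tool_pos: [442.5, -233.9, 66.8]
tcp_rot: [-180.0, 0.0, 66.5]
ft_force: [-0.6, -0.7, -0.8]
finger_gap: 44.9
grip_force: 4.7
7641 15506 tool normal [ 0.929  0.002 -0.37 ] tilt about y deg 68.3 centre tool [ 3.4 -0.3  6.6]
```

Same behaviour as jar 1, so I'll repeat the sequence.

```bash
python3 -m crank '[[0,0,-0.7,0,4.48],[0,0,-1.4,0,4.48],[0,0,-2.1,0,4.48],[0,0,-2.8,0,4.48],[0,0,-3.5,0,4.48],[0,0,-4.2,0,4.48],[0,0,-4.9,0,4.48],[0,0,-5.6,0,4.48],[0,0,-5.6,0,4.485],[0,0,-5.6,0,4.485],[0,0,-5.6,0,4.485],[0,0,-5.6,0,4.49],[0,0,-5.6,0,4.49],[0,0,-5.6,0,4.49]]'|grep gr; python3 wr.py w11; python3 tilt.py w11; python3 -m crank '[[0,0,0,0,4.495],[0,0,0,0,4.495]]'|grep gr; python3 wr.py w11; python3 tilt.py w11; python3 st.py
```

```text
grip_force: 2.4
8254 13521 tool normal [ 0.111  0.006 -0.994] tilt about y deg 6.4 centre tool [-0.6  0.1  5.8]
grip_force: 1.6
8384 13495 tool normal [ 0.123  0.002 -0.992] tilt about y deg 7.1 centre tool [ 0. -0.  6.]
rackxy -234.6 -292.2 tcp [ 442.5 -233.9  122.8] rot [180.    0.   66.5] F [-0.5  0.6 -1. ] gap 45.1 grip 1.6 t 28.5
```

```bash
python3 -m crank '[[0,0,0,0,4.3],[0,0,0,0,4.3],[0,0,-4,0,4.3],[0,0,-8,0,4.3],[3,1.2,-8,0,4.3],[7,2.7,-8,-0.1,4.3],[11,4.3,-8,-0.2,4.3],[15,6,-8,-0.3,4.3],[19,7.5,-8,-0.4,4.3],[23,9,-8,-0.5,4.3],[26,10.2,-8,-0.55,4.3],[27.4,10.8,-8,-0.55,4.3],[27.4,10.8,-8,-0.55,4.3],[27.4,10.8,-8,-0.55,4.3],[27.4,10.8,-8,-0.55,4.3],[27.4,10.8,-8,-0.55,4.3]]' 20 |grep gr; python3 wr.py w12; python3 tilt.py w12; python3 st.py
```

```text
grip_force: 21.4
8224 13439 tool normal [ 0.12  -0.009 -0.993] tilt about y deg 6.9 centre tool [-0.1 -0.3  6.2]
rackxy 0.0 -115.7 tcp [650.3 -26.5 203. ] rot [180.    0.   97.9] F [-0.4 -0.3 -0.9] gap 43.9 grip 21.4 t 30.15
```

```bash
python3 -m crank '[[0,0,4,0,4.3],[0,0,7,0,4.3],[0,0,7.9,0,4.3],[0,0,7.9,0,4.46],[0,0,8.1,0,4.47],[0,0,8.2,0,4.47],[0,0,8.3,0,4.47],[0,0,8.4,0,4.47],[0,0,8.4,0,4.47]]' |grep ft; python3 wr.py w13; python3 tilt.py w13; python3 st.py
```

```text
ft_force: [-0.7, -0.7, 5.1]
8264 13600 tool normal [ 0.122  0.012 -0.992] tilt about y deg 7.0 centre tool [-0.1 -0.2  5.7]
rackxy 1.3 -115.1 tcp [651.5 -25.8 120.1] rot [179.9   0.   98. ] F [-1.5  0.4  5. ] gap 44.7 grip 6.7 t 31.1
```

```bash
python3 -m crank '[[-0.4,-0.1,0,0,4.48],[-0.8,-0.1,0,0,4.48],[-1.3,-0.1,0.1,0,4.48],[-1.6,-0.1,0.2,0,4.48],[-1.6,-0.1,0.2,0,4.48]]' |grep ft; python3 wr.py w13; python3 tilt.py w13; python3 st.py
```

```text
ft_force: [1.8, 1.3, 5.1]
8282 14669 tool normal [-0.049 -0.002 -0.999] tilt about y deg -2.8 centre tool [-0.6 -0.   3.3]
rackxy 0.1 -131.4 tcp [652.6 -42.1 117.4] rot [179.9   0.   98. ] F [0.8 1.6 5.4] gap 45.0 grip 5.1 t 31.65
```

```bash
python3 -m crank '[[0,0,0,0,5],[0,0,0,0,6],[0,0,0,0,8.5],[0,0,0,0,8.5],[0,0,0,0,8.5],[0,0,-3,0,8.5],[0,0,-6,0,8.5],[3,0,-6,0,4],[7,0,-6,0,0],[11,0,-6,0,0],[15,0,-6,0,0],[19,0,-6,0,0],[23,0,-6,0,0],[27,0,-5,0,0],[28.6,0,-3.6,0,0],[28.6,0,-3.6,0,0],[28.6,0,-3.6,0,0],[28.6,0,-3.6,0,0]]' |grep ft; python3 st.py;python3 ball.py scene s14; python3 -c "
from h import *
p,d=snapshot('scene');cv2.imwrite('pics/s15.png',cv2.resize(p[180:420,130:450,::-1],(800,600)))"
```

```text
ft_force: [0.8, -0.5, 0.5]
rackxy -0.3 153.8 tcp [612.6 240.3 153.1] rot [180.   0.  98.] F [ 0.8 -0.5  0.5] gap -0.1 grip 0.0 t 33.45
scene [194. 263.] 16 [ -1.5 107.1 119.6]
scene [217. 263.] 10 [-3.3 55.5 72. ]
scene [180. 288.] 16 [ -2.2 156.5  70.3]
rails -36.60421917708613 None
rails -36.19004456606062 35.12121718515635
```

View pics/s15.png

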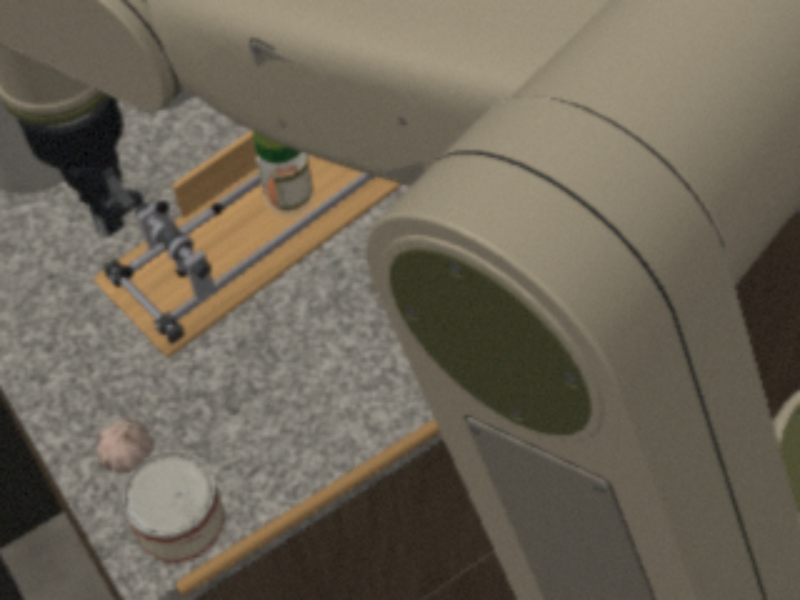

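The picture shows jar 1 upright at (285,170). Jar 2 is hidden by the arm, so I'll check it with the side and wrist cameras.

```bash
cat > caps.py <<'E'
from h import *
r=np.load("rack.npz");o=r["o"]-r["y"]
for n in("scene","side","wrist"):
    s=sense();p,d=snapshot(n);cv2.imwrite(f"pics/caps_{n}_{s['time']:.1f}.png",p[...,::-1]);P=cloud(cam(n,s),d);q=P[...,:2]-o;k,l,S,c=cv2.connectedComponentsWithStats(masks(p)["green"].astype(np.uint8))
    for i in range(1,k):
        m=(l==i)&(d>0)
        if S[i,4]>25 and m.any(): print(n,c[i].round(),S[i,4],"rack x,y",np.median((q@r["x"])[m]).round(1),np.median((q@r["y"])[m]).round(1),"z top",np.percentile(P[m][:,2],97).round(1),"low",np.percentile(P[m][:,2],3).round(1))
E
python3 caps.py
python3 -m crank '[[0,0,-5,0,0],[0,0,-10,0,0],[0,0,-15,0,0],[0,0,-20,0,0],[0,0,-23,0,0],[0,0,-23,0,0],[0,0,-23,0,0],[0,0,-23,0,0]]' |grep ft; python3 caps.py; python3 st.py; ls pics | grep caps
```

```text
ft_force: [0.3, 0.0, 0.2]
wrist [322. 424.] 183 rack x,y -2.6 -106.0 z top 113.8 low 95.7
rackxy -1.1 155.0 tcp [611.6 241.4 380.6] rot [-179.8    0.    98. ] F [0.3 0.2 0.5] gap 0.2 grip 0.0 t 34.65
caps_scene_33.5.png
caps_scene_34.5.png
caps_side_33.6.png
caps_side_34.5.png
caps_wrist_33.6.png
caps_wrist_34.6.png
```

View pics/caps_wrist_34.6.png

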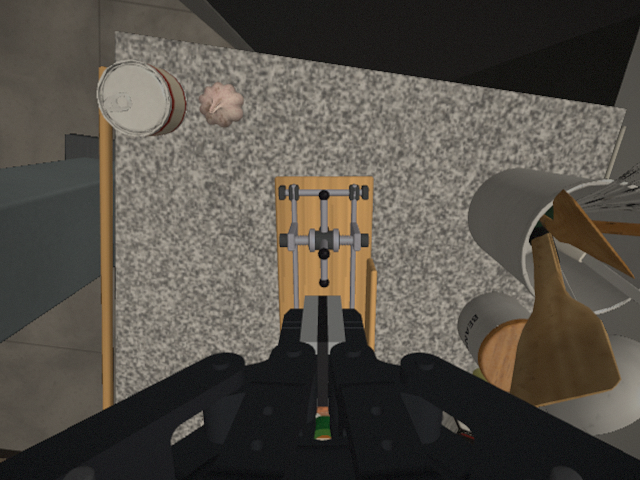

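The garlic and tin are unmoved. A green cap peeks through the fingers at (322,424) at z≈114, so jar 2 is standing too. Now I'll tighten.

```bash
python3 -m crank '[[0,-0,5,0,0],[0,0.1,10,0,0],[0,0.1,15,0,0],[0,0.1,20,0,0],[0,0.1,25,0,0],[0,0.1,26.9,0,0],[0,0.1,26.9,0,0],[0,0.1,26.9,0,0],[-1,0.1,26.9,0,0],[-2,0.1,26.9,0,0],[-3,0.1,26.9,0,0],[-4,0.1,26.9,0,0],[-4.8,0.1,26.9,0,0],[-5.6,0.1,26.9,0,0],[-6.4,0.1,26.9,0,0],[-6.9,0.1,26.9,0,0],[-6.9,0.1,26.9,0,0]]' |grep ft; python3 st.py; python3 -m crank '[[0,0,-4.2,0,0],[0,0,-4.2,0,0],[3,0,-4.2,0,0],[6.9,0,-4.2,0,0],[6.9,0,-4.2,0,0],[6.9,0,-4.2,0,0]]' >/dev/null; python3 st.py;python3 ball.py scene s16
```

```text
ft_force: [-0.3, 0.5, 1.0]
rackxy 0.6 85.3 tcp [623.  172.6 114.1] rot [180.   0.  98.] F [-0.3  0.5  1. ] gap -0.0 grip 0.7 t 36.35
rackxy 0.2 155.8 tcp [612.8 242.3 155.6] rot [-180.     0.    98.1] F [0.2 0.4 0.4] gap 0.1 grip 0.0 t 36.95
scene [210. 258.] 18 [ -1.9  68.  101.8]
scene [198. 272.] 7 [  3.8 103.5  77.8]
scene [184. 274.] 16 [ -3.5 137.6 110.8]
scene [187. 294.] 8 [ -3.1 147.   40.7]
rails -34.977815040422826 None
rails -34.03132814390858 32.57659260419251
```

```bash
python3 -m crank '[[0.3,0,4.4,0,0],[0.3,0,4.4,0,0],[-1,0,4.4,0,0],[-2,0,4.4,0,0],[-2.8,0,4.4,0,0],[-3.6,0,4.4,0,0],[-4.4,0,4.4,0,0],[-5.2,0,4.4,0,0],[-6,0,4.4,0,0],[-7,0,4.4,0,0],[-7,0,4.4,0,0],[-7,0,0,0,0],[-7,0,0,0,0],[-3,0,0,0,0],[0,0,0,0,0],[0,0,0,0,0],[0,0,0,0,0]]' >/dev/null; python3 st.py;python3 ball.py scene s17;python3 -m crank '[[0.3,0,4.4,0,0],[0.3,0,4.4,0,0],[-1,0,4.4,0,0],[-2,0,4.4,0,0],[-2.8,0,4.4,0,0],[-3.6,0,4.4,0,0],[-4.4,0,4.4,0,0],[-5.2,0,4.4,0,0],[-6,0,4.4,0,0],[-7,0,4.4,0,0],[-7,0,4.4,0,0],[-7,0,0,0,0],[-7,0,0,0,0],[-3,0,0,0,0],[0,0,0,0,0],[0,0,0,0,0],[0,0,0,0,0]]' >/dev/null; python3 st.py;python3 ball.py scene s18
```

```text
rackxy 0.3 155.2 tcp [613.  241.8 155.7] rot [-1.80e+02  1.00e-01  9.81e+01] F [-0.1 -0.1 -0.2] gap -0.2 grip 0.0 t 38.7
scene [211. 258.] 18 [ -2.1  65.  100.1]
scene [185. 272.] 19 [ -2.5 134.5 111.9]
scene [212. 279.] 6 [-3.2 77.9 29.7]
scene [185. 293.] 13 [ -0.6 149.2  40.7]
rails -31.591971686235947 None
rails -30.263489226159138 29.02258454733988
rackxy 0.4 155.3 tcp [613.  241.8 155.8] rot [1.80e+02 1.00e-01 9.81e+01] F [ 0.4 -0.8  0.1] gap 0.0 grip 0.0 t 40.45
scene [211. 258.] 18 [ -2.8  65.3 100.2]
scene [185. 272.] 19 [ -1.6 134.5 110.7]
scene [198. 272.] 6 [  1.2 103.1  77. ]
scene [212. 279.] 6 [-2.2 76.5 29.5]
scene [186. 293.] 12 [ -1.2 148.4  42.3]
rails -27.699329663385008 23.080354693898745
rails -26.879360864831995 25.12795838804382
```

```bash
python3 -m crank '[[0.3,0,4.4,0,0],[0.3,0,4.4,0,0],[-0.5,0,4.4,0,0],[-1,0,4.4,0,0],[-1.4,0,4.4,0,0],[-1.8,0,4.4,0,0],[-1.8,0,4.4,0,0]]' |grep ft; python3 st.py; python3 -m crank '[[-0.3,0,0,0,0],[-0.3,0,0,0,0],[-0.3,0,0,0,0]]'|grep ft;python3 st.py; python3 ball.py scene s19
```

```text
ft_force: [-0.5, 2.3, 2.0]
rackxy 2.2 136.6 tcp [617.4 223.6 114.9] rot [ 1.797e+02 -1.000e-01  9.800e+01] F [-0.5  2.3  2. ] gap 0.1 grip 1.0 t 41.2
ft_force: [-0.5, 8.6, 6.0]
rackxy 1.9 135.5 tcp [617.3 222.4 114.3] rot [ 1.798e+02 -1.000e-01  9.800e+01] F [-0.5  8.6  6. ] gap 0.1 grip 4.2 t 41.5
scene [214. 260.] 11 [-2.  58.9 85.4]
scene [199. 272.] 9 [  2.1 101.2  75.5]
scene [185. 275.] 22 [ -8.5 140.3 110.2]
scene [182. 292.] 13 [ -2.7 155.1  56.5]
rails -26.708734493031656 None
rails -26.18016913533945 24.27000380515968
```

```bash
python3 -m crank '[[-0.3,0,0,0,0],[-0.5,0,0,0,0],[-0.5,0,0,0,0],[-0.5,0,0,0,0]]'|grep ft;python3 st.py; python3 -m crank '[[0.6,0,0,0,0],[1,0,-5,0,0],[1,0,-10,0,0],[1,-5,-15,0,0],[0,-10,-20,0,4],[0,-15,-22,0,8.5],[0,-15,-22,0,8.5],[0,-15,-22,0,8.5],[0,-15,-22,0,8.5],[0,-15,-22,0,8.5]]'|grep ft;python3 ball.py wrist w20; python3 caps.py; python3 st.py
```

```text
ft_force: [-2.4, 25.1, 4.3]
rackxy 1.9 134.6 tcp [617.4 221.6 114.6] rot [179.7  -0.5  98.2] F [-2.4 25.1  4.3] gap -0.5 grip 12.5 t 41.95
ft_force: [-0.2, 0.6, -0.5]
wrist [474. 176.] 96 [ -2.6 152.3  54.6]
wrist [490. 222.] 250 [ -2.6 117.5 115.7]
wrist [478. 234.] 148 [-0.3 99.6 75.5]
wrist [475. 279.] 97 [-2.9 57.5 85.9]
rails -27.195817105065558 23.38050711777368
rails -26.24999698401885 24.05375397479235
scene [317. 272.] 59 rack x,y -165.1 -106.4 z top 48.3 low 37.0
wrist [313. 392.] 615 rack x,y -161.1 -100.5 z top 46.0 low 21.6
rackxy -149.4 128.9 tcp [468.4 194.9 330.3] rot [-179.8    0.    98. ] F [-0.1  0.2 -1.2] gap 85.0 grip 0.0 t 43.15
```

View pics/w20.png

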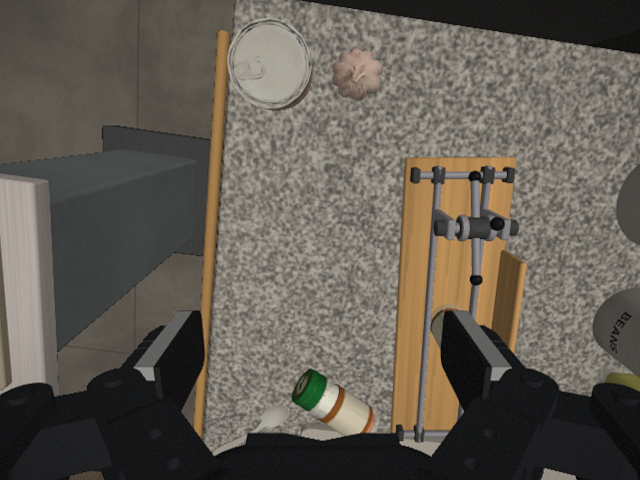

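```bash
python3 -m crank '[[-4,2,-5,0,8.5],[-8,5,-5,0,8.5],[-11,7,-5,0,8.5],[-11,7,-5,0,8.5],[-11,7,-5,0,8.5],[-11,7,-5,0,8.5],[-11,7,-5,0,8.5]]'|grep ft; python3 wr.py w21; python3 jar.py w21; python3 st.py
```

```text
ft_force: [0.3, -0.5, 0.1]
cap px [255. 291.] ctr [528.1 -83. ] size [112.6 141.3] dir [-0.195  0.981] ang 101.3 top z 46.4 cap end [517.7 -31. ] capmid [519.9 -41.8]
rackxy -79.9 20.2 tcp [552.3  96.9 381.7] rot [-180.    -0.    98.1] F [ 0.9  0.3 -0.3] gap 85.3 grip 0.0 t 43.9
```

View pics/w21.png

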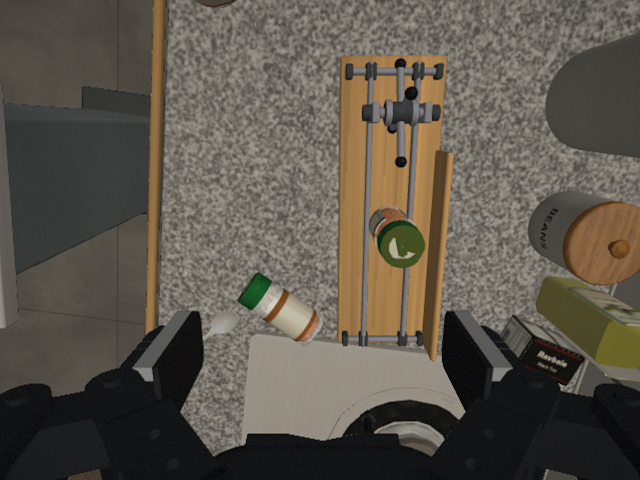

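Jar 2, with the brown bands, was knocked out of the rack and now lies at (280,305). Jar 1 still stands in the rack at (395,235). I'll slacken again, re-stand jar 2 and re-tighten.

```bash
python3 -m crank '[[4,4,0,0,0],[7,8,3,0,0],[7,8,8,0,0],[7,8,13,0,0],[7,8,18,0,0],[7,8,21.7,0,0],[7,8,21.7,0,0],[7,8,21.7,0,0],[7,8,21.7,0,0]]' >/dev/null; python3 st.py; python3 -m crank '[[0,0,4,0,0],[0,0,5.3,0,0],[0,0,5.3,0,0],[0.8,0,5.3,0,0],[1.6,0,5.3,0,0],[2.2,0,5.3,0,0],[2.8,0,5.3,0,0],[3.4,0,5.3,0,0],[3.4,0,5.3,0,0],[3.4,0,1,0,0],[3.4,0,1,0,0],[0,0,1,0,0],[-3.5,0,1,0,0],[-3.5,0,1,0,0],[-3.5,0,1,0,0]]' >/dev/null;python3 st.py; python3 ball.py scene s22
```

```text
rackxy 2.4 89.7 tcp [624.2 177.2 169.1] rot [179.7  -0.   98. ] F [0.9 0.4 0.9] gap 0.3 grip 0.0 t 44.8
rackxy 0.7 54.1 tcp [627.4 141.6 155.3] rot [ 1.80e+02 -1.00e-01  9.79e+01] F [-0.2  1.6 -0.2] gap 0.0 grip 0.0 t 46.3
scene [206. 258.] 18 [ -1.4  76.7 109.7]
scene [215. 273.] 7 [-2.7 64.7 42.6]
scene [182. 278.] 14 [ -1.7 146.2  99.7]
scene [191. 294.] 6 [ -2.  136.3  29.3]
rails -27.276839214874066 26.557902612042277
rails -27.430176773302613 26.32999588993966
```

```bash
python3 -m crank '[[0,0,4.4,0,0],[0,0,4.4,0,0],[1,0,4.4,0,0],[2,0,4.4,0,0],[2.8,0,4.4,0,0],[3.6,0,4.4,0,0],[4.4,0,4.4,0,0],[5.2,0,4.4,0,0],[6,0,4.4,0,0],[7,0,4.4,0,0],[7,0,4.4,0,0],[7,0,0,0,0],[7,0,0,0,0],[3,0,0,0,0],[0,0,0,0,0],[0,0,0,0,0],[0,0,0,0,0]]' >/dev/null; python3 ball.py scene s23;python3 -m crank '[[0,0,4.4,0,0],[0,0,4.4,0,0],[1,0,4.4,0,0],[2,0,4.4,0,0],[2.8,0,4.4,0,0],[3.6,0,4.4,0,0],[4.4,0,4.4,0,0],[5.2,0,4.4,0,0],[6,0,4.4,0,0],[7,0,4.4,0,0],[7,0,4.4,0,0],[7,0,0,0,0],[7,0,0,0,0],[3,0,0,0,0],[0,0,0,0,0],[0,0,0,0,0],[0,0,0,0,0]]' >/dev/null; python3 ball.py scene s24; python3 -m crank '[[0,0,4.4,0,0],[0,0,4.4,0,0],[1,0,4.4,0,0],[2,0,4.4,0,0],[2.5,0,4.4,0,0],[3,0,4.4,0,0],[3.3,0,4.4,0,0],[3.7,0,4.4,0,0],[3.8,0,4.4,0,0],[3.8,0,4.4,0,0]]' >/dev/null; python3 st.py; python3 ball.py scene s25
```

```text
scene [205. 258.] 20 [ -1.5  79.6 112.5]
scene [181. 279.] 15 [ -2.9 148.   98.6]
scene [192. 293.] 7 [ -3.  135.   29.2]
rails -31.282861369315714 30.5774076002834
rails -30.713658307492974 29.311795444080552
scene [205. 258.] 18 [ -1.8  79.7 112.9]
scene [181. 279.] 15 [ -3.1 148.3  98.1]
scene [192. 293.] 7 [ -3.4 133.8  27.4]
rails -35.54206927191532 33.86627375718675
rails -34.845207192957524 32.856705088708615
rackxy 1.4 88.3 tcp [623.4 175.7 112.4] rot [179.9   0.3  97.9] F [  1.  -20.    8.3] gap -0.1 grip 9.8 t 50.85
scene [195. 263.] 20 [ -1.1 106.5 120.5]
scene [202. 264.] 23 [ -9.5  94.6 108.4]
scene [217. 263.] 8 [-2.3 55.2 70.2]
scene [180. 288.] 15 [ -2.6 157.4  70.9]
rails -36.31919176034593 34.89975435257053
rails -35.470272497910344 34.366503556694994
```

```bash
python3 -m crank '[[-0.5,0,0,0,0],[-0.5,0,-5,0,0],[-0.5,0,-10,0,0],[-3,-3,-15,0,4],[-7,-6,-18.8,0.07,8.5],[-11,-9,-18.8,0.14,8.5],[-15,-12,-18.8,0.14,8.5],[-16.8,-13.3,-18.8,0.14,8.5],[-16.8,-13.3,-18.8,0.14,8.5],[-16.8,-13.3,-18.8,0.14,8.5],[-16.8,-13.3,-18.8,0.14,8.5],[-16.8,-13.3,-18.8,0.14,8.5]]' >/dev/null; python3 st.py; python3 ball.py scene s26; python3 wr.py w27; python3 jar.py w27
```

```text
rackxy -131.9 -74.8 tcp [513.9  -4.3 298.5] rot [-180.    -0.    90.1] F [ 0.  -0.1 -0.6] gap 85.4 grip 0.0 t 52.1
scene [194. 263.] 18 [ -2.7 107.1 119.5]
scene [217. 263.] 10 [-1.6 55.8 71.1]
scene [194. 276.] 6 [  4.6 114.   71.8]
scene [180. 288.] 16 [ -2.3 156.8  70.9]
rails -36.62789996039787 35.3241853763115
rails -35.46340523522999 35.37991962616333
cap px [294. 240.] ctr [528.8 -84.7] size [112.8 143.7] dir [-0.18   0.984] ang 100.4 top z 46.2 cap end [519.3 -32.5] capmid [521.3 -43.3]
```

View pics/w27.png

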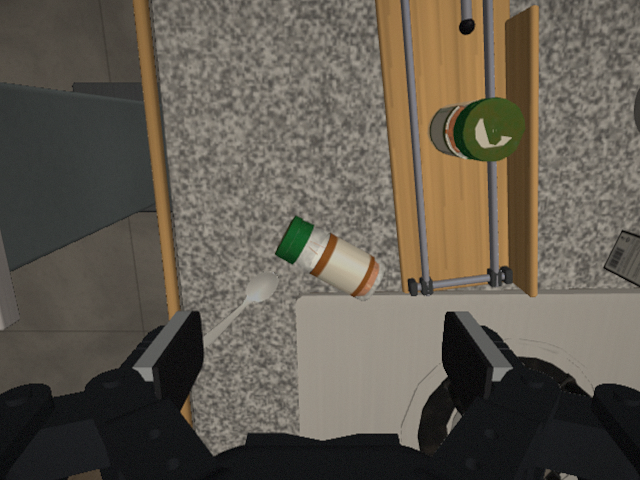

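Jar 2 has its cap at (294,240) and its bottom at (370,280). The spoon bowl at (262,288) is close, so I'll keep the tips above the spoon's 11 mm height and use a smaller opening.

```bash
sed -e 's/P\[...,2\]>10/P[...,2]>14/' -e 's/<125)/<125)\&(inr)/' jar.py > jar2.py; sed -i 's/^k,l,s,c=/rk=np.load("rack.npz");inr=((P[...,:2]-rk["o"])@rk["x"])<-64\nk,l,s,c=/' jar2.py; python3 jar2.py w27
python3 - <<'E'
from h import *
w=np.load("w27.npz");st=dict(tool_pos=w["pos"],tcp_rot=w["rot"]);C=cam("wrist",st);P=cloud(C,w["d"])
for uv in[(262,288),(262,274),(280,285),(247,290),(320,320),(400,270)]: print(uv,P[uv[1],uv[0]].round(1))
E
```

```text
cap px [294. 240.] ctr [526.  -84.7] size [105.8 143.6] dir [-0.197  0.98 ] ang 101.3 top z 46.3 cap end [515.5 -32.7] capmid [517.7 -43.5]
(262, 288) [ 447.2 -106.3   -0.6]
(262, 274) [448.7 -87.9   4.4]
(280, 285) [ 467.5 -101.6    2.2]
(247, 290) [ 431.8 -105.9    6. ]
(320, 320) [ 511.4 -138.1   13.5]
(400, 270) [598.1 -84.    2.4]
```

```bash
sed -i 's/P\[...,2\]>14/P[...,2]>19/' jar2.py; python3 jar2.py w27
```

```text
cap px [294. 240.] ctr [522.  -63.8] size [ 47.1 106.5] dir [-0.874  0.485] ang 151.0 top z 46.5 cap end [475.6 -38.1] capmid [485.2 -43.4]
```

```bash
python3 -m crank '[[-3.6,-3.4,3,-0.14,6],[-3.6,-3.4,6,-0.28,6],[-3.6,-3.4,9,-0.42,6],[-3.6,-3.4,12,-0.56,6],[-3.6,-3.4,15,-0.7,6],[-3.6,-3.4,17,-0.84,6],[-3.6,-3.4,18,-0.98,6],[-3.6,-3.4,19,-1.065,6],[-3.6,-3.4,22,-1.065,6],[-3.6,-3.4,25,-1.065,6],[-3.6,-3.4,26,-1.065,6],[-3.6,-3.4,26,-1.065,6],[-3.6,-3.4,26,-1.065,6],[-3.6,-3.4,26,-1.065,4],[-3.6,-3.4,26,-1.065,4],[-3.6,-3.4,26,-1.065,4],[-3.6,-3.4,26,-1.065,4]]' 20; python3 -m crank '[[0,0,-1,0,4],[0,0,-2,0,4],[0,0,-3,0,4],[0,0,-3.5,0,4],[0,0,-3.5,0,4.35],[0,0,-3.5,0,4.42],[0,0,-3.5,0,4.44],[0,0,-3.5,0,4.46],[0,0,-3.5,0,4.46],[0,0,-3.5,0,4.47],[0,0,-3.5,0,4.47],[0,0,-3.5,0,4.48],[0,0,-3.5,0,4.48]]'; python3 wr.py w28;python3 tilt.py w28
```

```text
time: 53.9
tool_pos: [481.0, -41.8, 40.6]
tcp_rot: [179.9, 0.2, 151.0]
ft_force: [0.0, 1.2, 7.0]
finger_gap: 44.1
grip_force: 20.0
time: 55.2
tool_pos: [479.7, -41.6, 73.9]
tcp_rot: [180.0, 0.0, 151.0]
ft_force: [-0.3, -0.5, -0.8]
finger_gap: 44.5
grip_force: 3.3
6521 14447 tool normal [ 0.928 -0.007 -0.373] tilt about y deg 68.1 centre tool [ 6.  -0.2 12.9]
```

```bash
python3 -m crank '[[0,0,-0.7,0,4.48],[0,0,-1.4,0,4.48],[0,0,-2.1,0,4.48],[0,0,-2.8,0,4.48],[0,0,-3.5,0,4.48],[0,0,-4.2,0,4.48],[0,0,-4.9,0,4.48],[0,0,-5.6,0,4.48],[0,0,-6,0,4.48],[0,0,-6,0,4.48]]'|grep gr; python3 wr.py w29; python3 tilt.py w29; python3 -m crank '[[0,0,0,0,4.485],[0,0,0,0,4.485]]'|grep gr; python3 wr.py w29; python3 tilt.py w29; python3 st.py
```

```text
grip_force: 1.6
7329 11688 tool normal [-0.026  0.001 -1.   ] tilt about y deg -1.5 centre tool [ 5.2  0.  16. ]
grip_force: 1.1
7289 11546 tool normal [ 0.019  0.    -1.   ] tilt about y deg 1.1 centre tool [ 5.   0.1 16.7]
rackxy -171.4 -106.8 tcp [479.3 -41.5 133.4] rot [-180.   -0.  151.] F [ 0.   0.5 -0.9] gap 45.0 grip 1.1 t 56.55
```

```bash
python3 -m crank '[[0,0,0,0,4.3],[0,0,0,0,4.3],[0,0,0.5,0,4.3],[0,0,1,0,4.3],[0,0,1.1,0,4.3],[0,0,1.1,0,4.46],[0,0,1.1,0,4.6],[0,0,1.1,0,5.4],[0,0,1.1,0,5.4],[0.25,0,1.6,0,5.4],[0.5,0,2.2,0,5.4],[0.5,0,2.2,0,5.4],[0.5,0,2.2,0,4.2],[0.5,0,2.2,0,4.2],[0.5,0,2.2,0,4.2],[0.5,0,2.2,0,4.2]]' 25; python3 wr.py w30; python3 tilt.py w30; python3 st.py
```

```text
time: 58.15
tool_pos: [475.3, -39.2, 111.8]
tcp_rot: [-180.0, 0.0, 151.0]
ft_force: [-0.6, -0.0, -0.7]
finger_gap: 43.9
grip_force: 25.6
8330 13990 tool normal [-0.008 -0.011 -1.   ] tilt about y deg -0.5 centre tool [ 3.1 -0.1  5.9]
rackxy -175.1 -103.9 tcp [475.3 -39.2 111.9] rot [180.   0. 151.] F [-0.2  0.2 -0.6] gap 43.8 grip 25.6 t 58.2
```

```bash
python3 -m crank '[[0,0,-3,0,4.2],[0,0,-7,0,4.2],[0,0,-8.5,0.1,4.2],[-2,1.3,-8.5,0.22,4.2],[-5,3.3,-8.5,0.34,4.2],[-8,5.3,-8.5,0.46,4.2],[-11,7.2,-8.5,0.6,4.2],[-13.5,9,-8.5,0.74,4.2],[-14.7,9.7,-8.5,0.88,4.2],[-14.7,9.7,-8.5,0.925,4.2],[-14.7,9.7,-8.5,0.925,4.2],[-14.7,9.7,-8.5,0.925,4.2],[-14.7,9.7,-8.5,0.925,4.2],[-14.7,9.7,-8.5,0.925,4.2]]' |grep gr; python3 wr.py w31; python3 tilt.py w31; python3 st.py
```

```text
grip_force: 26.1
8225 13967 tool normal [-0.002 -0.016 -1.   ] tilt about y deg -0.1 centre tool [ 3.2 -0.3  5.9]
rackxy 0.5 -114.7 tcp [650.6 -25.5 197. ] rot [180.   0.  98.] F [-1.5  0.8 -1.2] gap 44.2 grip 26.1 t 59.65
```

```bash
python3 -m crank '[[0,0,4,0,4.2],[0,0,7,0,4.2],[0,0,7.5,0,4.2],[0,0,7.7,0,4.2],[0,0,7.8,0,4.2],[0,0,7.8,0,4.2]]' |grep ft; python3 st.py; python3 -m crank '[[0,0,0,0,4.45],[0,0,0,0,4.48],[0,0,0,0,4.6],[0,0,0,0,5],[0,0,0,0,6]]' |grep ft; python3 wr.py w32; python3 tilt.py w32; python3 st.py
```

```text
ft_force: [0.5, 0.5, -0.1]
rackxy 1.2 -114.9 tcp [651.3 -25.6 119.9] rot [179.9   0.   98. ] F [ 0.5  0.5 -0.1] gap 43.8 grip 26.9 t 60.25
ft_force: [-0.1, 0.0, -0.4]
8301 14073 tool normal [-0.008 -0.008 -1.   ] tilt about y deg -0.5 centre tool [3.7 0.6 5.6]
rackxy 0.7 -114.7 tcp [650.9 -25.5 118.9] rot [180.   0.  98.] F [ 0.6 -0.2 -0.8] gap 59.6 grip 0.0 t 60.8
```

```bash
python3 -m crank '[[0,0,0,0,7.5],[0,0,0,0,7.5],[0,0,-3,0,7.5],[0,0,-7,0,7.5],[0,0,-12,0,8.5],[0,0,-17,0,8.5],[4,0,-22,0,8.5],[8,0,-26,0,8.5],[12,0,-26,0,8.5],[14,0,-26,0,8.5],[14,0,-26,0,8.5],[14,0,-26,0,8.5],[14,0,-26,0,8.5]]' |grep ft; python3 wr.py w33; python3 caps.py; python3 st.py
```

```text
ft_force: [-0.1, -0.8, -0.3]
scene [268. 221.] 33 rack x,y -11.6 -94.9 z top 111.4 low 97.3
wrist [324. 229.] 120 rack x,y 2.9 -2.9 z top 112.0 low 97.5
wrist [326. 311.] 318 rack x,y 4.5 -91.7 z top 114.0 low 96.7
wrist [334. 340.] 83 rack x,y 13.4 -124.2 z top 114.8 low 112.4
rackxy 0.5 24.1 tcp [631.4 112.  378.4] rot [-180.     0.    97.9] F [ 0.7  0.2 -0. ] gap 85.6 grip 0.0 t 62.3
```

View pics/w33.png

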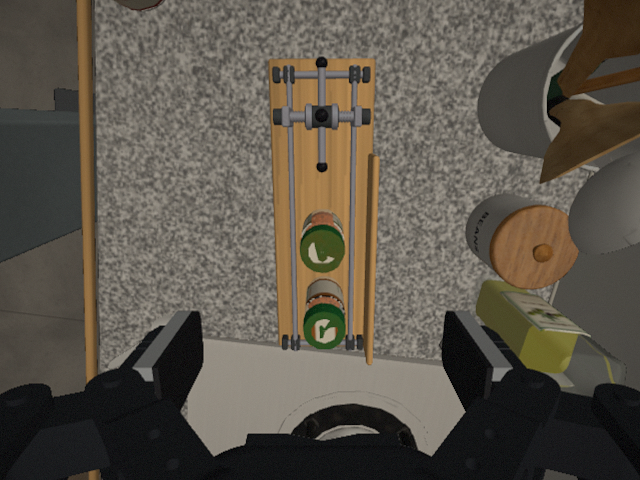

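Both jars stand between the open rails, at (322,245) and (325,320). Tightening again.

```bash
python3 -m crank '[[4,0,0,0,0],[8,0,0,0,0],[12,0,0,0,0],[13.1,0,5,0,0],[13.1,0,10,0,0],[13.1,0,15,0,0],[13.1,0,20,0,0],[13.1,0,25,0,0],[13.1,0,26.6,0,0],[13.1,0,26.6,0,0],[13.1,0,26.6,0,0]]' >/dev/null; python3 st.py; python3 -m crank '[[-1,0,0,0,0],[-2,0,0,0,0],[-3,0,0,0,0],[-4,0,0,0,0],[-4.8,0,0,0,0],[-5.6,0,0,0,0],[-6.4,0,0,0,0],[-7,0,0,0,0],[-7,0,0,0,0],[-7,0,-4.4,0,0],[-7,0,-4.4,0,0],[-3,0,-4.4,0,0],[0,0,-4.4,0,0],[0,0,-4.4,0,0],[0,0,-4.4,0,0]]' >/dev/null; python3 st.py;python3 ball.py scene s34
```

```text
rackxy 1.9 156.2 tcp [614.5 243.  115.3] rot [179.8  -0.   98. ] F [ 1.5 -0.5  0.4] gap 0.0 grip 0.0 t 63.4
rackxy 0.4 156.5 tcp [612.9 243.  156.7] rot [1.80e+02 1.00e-01 9.81e+01] F [-0.3 -1.3 -0.8] gap -0.3 grip 0.0 t 64.9
scene [211. 258.] 16 [ -2.3  66.7 101.5]
scene [184. 273.] 17 [ -2.6 137.1 110.8]
scene [198. 272.] 7 [  3.6 103.5  77.8]
scene [187. 294.] 10 [ -2.6 147.8  40.5]
rails -34.712819043765634 2.6187625329776676
rails -33.23405283432716 32.44656943285229
```

```bash
python3 -m crank '[[0.3,0,4.4,0,0],[0.3,0,4.4,0,0],[-1,0,4.4,0,0],[-2,0,4.4,0,0],[-2.8,0,4.4,0,0],[-3.6,0,4.4,0,0],[-4.4,0,4.4,0,0],[-5.2,0,4.4,0,0],[-6,0,4.4,0,0],[-7,0,4.4,0,0],[-7,0,4.4,0,0],[-7,0,0,0,0],[-7,0,0,0,0],[-3,0,0,0,0],[0,0,0,0,0],[0,0,0,0,0],[0,0,0,0,0]]' >/dev/null; python3 ball.py scene s35;python3 -m crank '[[0.3,0,4.4,0,0],[0.3,0,4.4,0,0],[-1,0,4.4,0,0],[-2,0,4.4,0,0],[-2.8,0,4.4,0,0],[-3.6,0,4.4,0,0],[-4.4,0,4.4,0,0],[-5.2,0,4.4,0,0],[-6,0,4.4,0,0],[-7,0,4.4,0,0],[-7,0,4.4,0,0],[-7,0,0,0,0],[-7,0,0,0,0],[-3,0,0,0,0],[0,0,0,0,0],[0,0,0,0,0],[0,0,0,0,0]]' >/dev/null; python3 st.py;python3 ball.py scene s36; python3 -m crank '[[0.3,0,4.4,0,0],[0.3,0,4.4,0,0],[-0.5,0,4.4,0,0],[-1,0,4.4,0,0],[-1.4,0,4.4,0,0],[-1.8,0,4.4,0,0],[-2.1,0,4.4,0,0],[-2.4,0,4.4,0,0],[-2.7,0,4.4,0,0],[-2.7,0,4.4,0,0]]' >/dev/null; python3 st.py
```

```text
scene [211. 258.] 15 [ -1.5  66.2 100.8]
scene [184. 273.] 18 [ -2.7 135.7 111.9]
scene [186. 293.] 11 [ -1.4 146.8  40.8]
rails -31.766941004974868 None
rails -29.832896321223437 29.005065649983152
rackxy 0.4 156.3 tcp [612.9 242.9 156.7] rot [1.80e+02 1.00e-01 9.81e+01] F [ 0.6  0.1 -0.1] gap 0.1 grip 0.0 t 68.4
scene [211. 258.] 16 [ -1.7  66.8 101.9]
scene [184. 273.] 16 [ -2.  136.1 111. ]
scene [186. 293.] 11 [ -2.  146.9  41.1]
rails -27.816802751315763 23.588242638099103
rails -26.626641397783647 25.433491139900287
rackxy 2.3 134.6 tcp [617.9 221.6 116.5] rot [179.7  -0.5  98.1] F [-2.7 25.9  3.7] gap -0.1 grip 13.0 t 69.45
```

```bash
python3 -m crank '[[0.6,0,0,0,0],[1,0,-3,0,0],[1,0,-8,0,0],[1,0,-13,0,0],[1,0,-18,0,3],[0,0,-23,0,6],[-4,0,-26,0,8.5],[-8,0,-26,0,8.5],[-10.5,0,-26,0,8.5],[-10.5,0,-26,0,8.5],[-10.5,0,-26,0,8.5],[-10.5,0,-26,0,8.5]]'|grep ft;python3 ball.py wrist w37; python3 st.py; python3 caps.py
```

```text
ft_force: [0.4, 0.1, -0.5]
wrist [320.  66.] 77 [ -1.4 151.8  54.9]
wrist [321. 112.] 493 [ -0.5 106.1  76. ]
wrist [317. 132.] 6 [-5.  88.7 20.8]
wrist [321. 166.] 94 [-0.5 56.7 85.3]
rails -25.504231260649345 26.181321957388093
rails -26.206038193603277 25.87370304994279
rackxy 0.5 25.0 tcp [631.3 112.9 373.1] rot [180.   -0.   98.1] F [ 0.2 -0.  -0.6] gap 84.9 grip 0.0 t 70.7
scene [269. 221.] 31 rack x,y -16.2 -95.6 z top 111.1 low 97.5
wrist [324. 232.] 126 rack x,y 2.2 -3.1 z top 112.4 low 97.8
wrist [325. 315.] 340 rack x,y 3.5 -91.4 z top 113.8 low 96.4
wrist [340. 337.] 26 rack x,y 19.1 -115.4 z top 114.7 low 112.1
wrist [331. 346.] 28 rack x,y 10.3 -125.8 z top 114.4 low 112.2
```

View pics/w37.png

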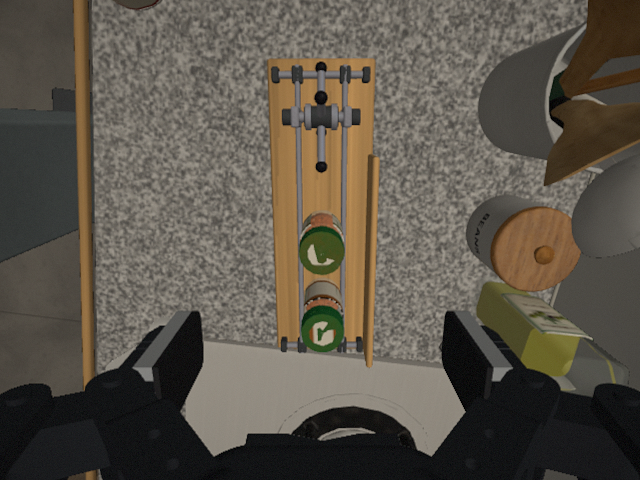

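Both jars stand upright, at (322,250) and (322,325), with the rails drawn in to about ±26 mm on their centre lines (fully in). The robot is clear, so I'm handing in.

```bash
python3 -c "
from bench import *
print(hand_in())"
```

```text
the job is handed in; nothing more can be done
None
```

The job is handed in (the verdict was not returned): both jars found stand upright, cap up, on the base with the rails drawn fully in. One jar was out of the rack, lying on the worktop, after the first tightening, cause unseen, so I slackened fully again, re-stood it and re-tightened; the spoon and mill were not re-checked at the end.

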